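Snap the terminal cap onto the voltage transformer

TASK

One of the two brown transformers has lost its terminal cap: set the black cap loosely on the bare neck with your fingers, then press it home with the orange-handled cap driver, squarely, until it clicks all the way round, and keep it pressed down with about 15 N for a second so that the seal beds, not much harder: the thin cap cracks at 40 N. Do not push it home with the fingers. Then stand the driver back upright on the blue mat; leave the capped transformer, the panel meter and the screwdriver alone.

Things in the scene. Friction and masses are not known exactly. Their poses are not given: they have to be found in the camera images.
- vt_open: Fixed transformer with the bare neck: dark brown cast-resin block 170 x 120 mm, tapered top 110 mm high, on a 190 x 130 mm steel foot. Origin under the middle of the foot, -x towards its grey terminals. 20 mm to -x of the middle a round boss (60 mm diameter) stands on top and carries the neck.
- neck (a point): On the neck's axis, z up, nominally 128 mm over the bench: the home of the cap's origin on a bushing of nominal length. Boss top 2 mm below it, seal top 1 mm and neck top 20 mm above; neck 36 mm diameter, tapered to 31 mm over its top 3.5 mm as a lead-in. Bushings come in different lengths: the real boss, neck and home are up to 7 mm higher or lower than this point says, so find them by feel.
- vt_capped: The other brown transformer, same size, its black cap already home (top of that cap 162 mm over the bench). Fixed. Origin under the middle of its foot, -x towards its terminals; its cap is 20 mm to -x of the middle.
- cap: Loose black insulating cap, 80 g: skirt 48 mm outside diameter and 24 mm high, flat shoulder on top at 24 mm, in the middle a dome 23 mm in diameter up to 34 mm. Open below, bore 37.6 mm. Origin at the centre of its lower rim, z up; it stands mouth down on the mat. Grip it round the skirt. Its turn on the neck does not matter. The thin shoulder cracks under more than 40 N from the driver.
- driver: Cap driver, about 160 g, 85 mm tall, standing upright on the mat: cream nylon cup 44 mm in diameter and 26 mm high, open below (bore 30 mm, 14 mm deep: it goes over the cap's dome and its rim bears on the cap's shoulder), round orange handle 28 mm in diameter from 26 to 85 mm. Origin at the centre of the cup's lower rim, z up along the handle.
- mat: Blue rubber mat 220 x 160 x 3 mm, fixed, under the cap (near its +x end) and the driver (near its -x end). Origin at the centre of its underside; x along its length.
- seal (a joint): Black rubber sealing ring round the foot of the neck on the boss, 53 mm across, 3 mm thick, squeeze in m: 0 free (a loose cap does not touch it), about 0.0008 when the catches hold the cap, 0.002 when the driver presses the clicked cap with 15 N (about 7 N a mm), and a hard stop at 0.003.
- catch0 (a joint): One of four steel spring catches round the neck, travel in m: 0 sprung out, 0.0034 fully in. A loose cap rests on them 10 to 12 mm above home. The pressing force grows over some 8 mm to 10 to 18 N while the cap's lip pushes them in by about 0.002; then, 1 to 3 mm above home, they click out over the lip, the force falls by a third or more, and rises again on the seal.
- catch1 (a joint): The second catch, a quarter turn on; as catch0.
- catch2 (a joint): The third catch; as catch0.
- catch3 (a joint): The fourth catch; as catch0.
- meter: Bystander: loose black panel meter, 61 x 96 x 96 mm, white dial to its -x. Origin under its middle.
- screwdriver: Bystander: loose screwdriver 190 mm long lying on the bench, handle to its -x. Origin at its middle underside.
Things that resemble listed ones, but are neither listed nor needed, are in the scene too. What is meant by the cap is not turquoise, and is the smaller of those in its own colour. What is shaped like the driver but green or turquoise is not meant.

How it is judged (in metres and radians):
On the way, in this order (a step that is already met when the one before it is completed fails the run):
1. the cap stands loosely on the neck, let go, not yet pressed down (horizontal distance between cap and neck below 0.005 m and z of cap in the frame of neck between 0.002 and 0.021 m and value of joint seal below 0.0003 m and angle between cap's own z axis and vertical below 0.25 rad and contact force between the fingers and cap below 0.2 N), for 0.2 s.
2. the cap has clicked home and the driver keeps it pressed down with about 15 N (9 to 23 N), to bed the seal (value of joint each of catch0, catch1, catch2, catch3 below 0.0012 m and value of joint seal above 0.0004 m and horizontal distance between cap and neck below 0.003 m and angle between cap's own z axis and vertical below 0.05 rad and contact force between driver and cap between 9 and 23 N), for 0.6 s.
At the end, for the whole second after the job is handed in: Cap home on the bare neck: all four catches sprung out (under 1.2 mm in), seal squeezed by over 0.4 mm, cap within 3 mm of the neck's axis, tilt under 0.05 rad. Driver upright (0.08 rad) on the mat, its axis inside the mat's edges. Both at rest and let go (value of joint each of catch0, catch1, catch2, catch3 below 0.0012 m and value of joint seal above 0.0004 m and horizontal distance between cap and neck below 0.003 m and angle between cap's own z axis and vertical below 0.05 rad and x of driver in the frame of mat between -0.11 and 0.11 m and y of driver in the frame of mat between -0.08 and 0.08 m and height (world z) of driver below 0.008 m and angle between driver's own z axis and vertical below 0.08 rad and linear speed of each of driver, cap below 0.02 m/s); the robot touches nothing.
It fails at once if the driver pressed on the cap with more than 40 N: the cap cracks (contact force between driver and cap above 40 N).
It fails at once if the cap was pushed home with the fingers instead of the driver (contact force between the fingers and cap above 2 N and horizontal distance between cap and neck below 0.005 m and value of joint seal above 0.0008 m).
It fails at once if the capped transformer was struck or pressed on (contact force between any of driver, the arm, the fingers, cap and vt_capped above 5 N).
It fails at once if the panel meter or the screwdriver was disturbed (distance of meter from where it was at the start of the episode above 0.015 m or distance of screwdriver from where it was at the start of the episode above 0.02 m).
It also fails if it takes over 72 s, if anything falls off the work surface, if the arm or the gripper's body presses on something with over 40 N, if the wrist force passes 120 N, or if a joint passes its speed limit or range.

ROBOT

A 6-joint arm with a two-finger parallel gripper is mounted at the origin on the work surface. World frame = base frame: x ahead of the robot, y to its left, z up, the work surface at z = 0. Lengths are in m, angles in degrees, forces in N, time in s.
With the tool pointing down it reaches from about 0.325 to 1 m from the base axis. Payload 5.1 kg.
Tool frame: the origin (TCP) lies at the very end of the fingers, on their centre line; the grasp point (between the pads) lies 19 mm behind it (ctrl.tcp_to_grasp is the distance from the TCP to the grasp point, in m); z points along the fingers, y is the line along which they close (so a half turn about z gives the same grasp; the last joint's range is limited). The gripper opens to 85 mm and grips with 20 to 120 N. Pads are 22 mm wide; open, the fingers measure 114 mm over their backs; the gripper's body (76 mm by 85 mm) begins 54 mm behind the grasp point. The pads swing forward as they close: fully open they stand 13 mm farther back than shut.
Start: joints at [61.1, 7.093, 94.555, -0, 78.352, -4.733], TCP at [0.266, 0.593, 0.204] pointing down, gripper open.
Joint ranges: [-149.61, 149.61], [-58.7, 133.49], [1.44, 155.28], [-77.14, 257.14], [18.33, 153.61], [-166.67, 166.67]. Speed limits (degrees/s): [147.25, 147.25, 180, 180, 180, 180].

INTERFACE

Orientations are given as [roll, pitch, yaw] about the fixed x, y, z axes, in that order (R = Rz(yaw) Ry(pitch) Rx(roll)).
In Python, from plant import ctrl gives the robot as it stands.
- The arm moves only by the tool carry_out, never from a script. Its argument "series" is a list of rows, each an object of numbers: "dx", "dy", "dz": the shift along the tool's x, y, z in mm; "wx", "wy", "wz": the turn, a rotation vector about the tool's x, y, z in degrees. In form: [{"dx": .., "dy": .., "dz": .., "wx": .., "wy": .., "wz": ..}, ...]. A call has 1 to 5 rows; each row is the pose to reach, as a shift and turn from the pose commanded when the call began, along the tool's axes at that moment; what a row does not reach only later rows make up. A row lasts 1/8 s, in which the tool goes at most 62.5 mm and 10.7 degrees, less where a joint would pass 70% of its speed; a pose out of reach is approached as far as the arm can. A call with a gripper value outside its range is refused whole. "hand" is the opening, from 0 (shut) to 1 (fully open), set as the call begins (left out, the last holds). The fingers move at their own pace and stop on an object; the grip force is fixed at half the most. Time passes only in rows, so rows that repeat a pose let the fingers close. It gives the time, the measured TCP pose, the force, the opening and the grip force at its end, in the units of the state.
- ctrl.observe(): the state, without advancing time (a new reading comes with each control period).
- ctrl.capture(name): name is "scene" or "top"; returns a dict with "pixels" (480x640x3 uint8, blue, green, red), "z_map" (480x640 float32, m along the optical axis (not along the pixel's ray), 0 where there is no reading), "intrinsics" (3x3 intrinsics, pixels), "k1" (the pictures are not rectified: a ray, as slopes to the right and down, at radius r is drawn at 1 + k1 r^2 times it, then the intrinsics apply), "rvec" (rotation vector, rad) and "tvec" (3), from world to camera coordinates, as OpenCV has them. Camera axes: x right, y down, z forward; pixel columns grow to the right and rows downward; lengths in m; the calibration is good to about 2 mm. A picture is of the moment at which its call begins.
- ctrl.close_job(): hands the job in; it is judged then, once.
Trained networks look in the newest picture that a camera, given by its name, has taken for a name from the list of things; names that differ only in an ending like _2 or _b are one class to them, and where a whole thing is asked for, a point or a joint stands for the part that bears it (a point fixed in the world has none). Each returns a list of dicts, best first, with "score" (0 to 1); they miss things now and then, are a little off and sometimes report something else, mostly with a low value. They report only what shows in the picture. A call takes as long as a camera call. They do not tell look-alikes from the thing itself.
- ctrl.look_for(name, camera): "uv" ([column, row] in pixels, amid what is visible of it).
The state is a dict: "time_s": time; "qpos": joint angles; "joint_vel": joint speeds; "joint_torque": joint torques, N m; "eef_pos": TCP position; "eef_rot": TCP orientation; "contact_force": force on the tool from outside, world axes, zero at the start; "torque": the same for the moment, N m; "gripper_width": opening from 0.0 (shut) to 1.0 (fully open); "grasp_force": force on a finger pad.
Only numpy, scipy, OpenCV 4.12 (cv2) and the standard library are available. Lean on these libraries where they do the work, as an engineer would, in place of code of your own. Each camera call takes 0.05 s, during which the arm holds its last target. There are 200 camera calls.

## Working session

There is one attempt and no reset: what is moved stays moved. The work goes in short steps, Python scripts to look and compute and a tool call to move; the robot and the scene stay as the last step left them, time stands still between calls to the robot, and variables do not carry over. Pictures are saved under pics/ and viewed, at most 10 in all, crops included, and the job is handed in when it is done.

Besides the shell and the picture viewer there is one more tool, called after "Request:" by a JSON object that holds its "method" and its "body", one argument or row to a line. carry_out: Moves the arm, as the interface text tells. Its arguments: {"type":"object","properties":{"series":{"type":"array","items":{"type":"object","properties":{"dx":{"type":"number"},"dy":{"type":"number"},"dz":{"type":"number"},"wx":{"type":"number"},"wy":{"type":"number"},"wz":{"type":"number"}}}},"hand":{"type":"number"}},"required":["series"]}

```bash
mkdir -p pics
cat > h.py <<'E'
import numpy as np, cv2
from plant import ctrl
def cam(n):
    c=ctrl.capture(n); c['R']=cv2.Rodrigues(np.array(c['rvec'],float))[0]; return c
def ray(c,uv):
    K=np.array(c['intrinsics']); d=cv2.undistortPoints(np.array([[uv]],float),K,np.array([c['k1'],0,0,0.]))[0,0]
    return np.array([d[0],d[1],1.])
def world(c,uv,z=None):
    r=ray(c,uv); z=z or c['z_map'][int(round(uv[1])),int(round(uv[0]))]
    return c['R'].T@(r*z-np.ravel(c['tvec']))
def onz(c,uv,h):
    d=c['R'].T@ray(c,uv); o=-c['R'].T@np.ravel(c['tvec']); return o+d*(h-o[2])/d[2]
def cloud(c):
    K=np.array(c['intrinsics']); u,v=np.meshgrid(np.arange(640.),np.arange(480.))
    d=cv2.undistortPoints(np.stack([u,v],-1).reshape(-1,1,2),K,np.array([c['k1'],0,0,0.])).reshape(-1,2)
    z=c['z_map'].reshape(-1,1); P=np.hstack([d,np.ones((len(d),1))])*z
    return ((P-np.ravel(c['tvec']))@c['R']).reshape(480,640,3)
E
python3 - <<'E'
from h import *
for n in ['scene','top']:
    c=cam(n); cv2.imwrite(f'pics/{n}0.png',c['pixels'])
    print(n,'cam at',-c['R'].T@np.ravel(c['tvec']),c['k1'])
    for t in ['cap','driver','vt_open','vt_capped','mat','meter','screwdriver','catch0']:
        for r in ctrl.look_for(t,n)[:5]: print(t,round(r['score'],2),np.round(r['uv']),np.round(world(c,r['uv']),3))
print(ctrl.observe(), ctrl.tcp_to_grasp)
E
```

```text
scene cam at [1.36564509 0.60991651 0.86866875] 0.02318881900207855
cap 0.97 [216. 261.] [ 0.721 -0.308  0.033]
cap 0.65 [205. 222.] [ 0.6   -0.499  0.025]
cap 0.6 [238. 235.] [ 0.597 -0.351  0.034]
cap 0.47 [285. 245.] [ 0.63  -0.119  0.12 ]
driver 0.74 [295. 205.] [ 0.359 -0.329  0.037]
driver 0.54 [267. 219.] [ 0.477 -0.344  0.034]
driver 0.54 [238. 203.] [ 0.471 -0.484  0.04 ]
vt_open 0.75 [280. 269.] [ 0.683 -0.091  0.088]
vt_capped 0.81 [360. 315.] [0.707 0.177 0.104]
mat 0.56 [254. 234.] [ 0.529 -0.355  0.   ]
meter 0.66 [462. 319.] [0.563 0.354 0.087]
screwdriver 0.65 [371. 263.] [0.444 0.031 0.019]
screwdriver 0.25 [287. 242.] [ 0.623 -0.118  0.128]
top cam at [ 0.38601259 -0.07471976  1.1558984 ] 0.011917190211021299
cap 0.98 [445. 163.] [ 0.706 -0.323  0.048]
cap 0.63 [460. 220.] [ 0.58  -0.355  0.039]
cap 0.58 [528. 224.] [ 0.575 -0.504  0.032]
driver 0.69 [530. 276.] [ 0.457 -0.484  0.085]
driver 0.61 [449. 330.] [ 0.346 -0.319  0.075]
driver 0.56 [460. 272.] [ 0.464 -0.342  0.086]
vt_open 0.91 [342. 211.] [ 0.585 -0.098  0.112]
vt_capped 0.7 [239. 192.] [0.615 0.109 0.1
[... 273 characters left out ...]
06]
{'time_s': 0.9, 'qpos': array([ 6.11002149e+01,  7.09023225e+00,  9.45553674e+01,  2.01018162e-03,
        7.83518935e+01, -4.73352878e+00]), 'joint_vel': array([-0.00638243,  0.01591599,  0.03938626,  0.04723814, -0.06161972,
        0.04574295]), 'joint_torque': array([ 2.34928675e-04, -4.23597515e+01, -3.65762830e+01, -1.52856242e-04,
        4.32907236e-04, -1.72097089e-06]), 'eef_pos': array([0.26612179, 0.5930136 , 0.20395449]), 'eef_rot': array([ 1.79997339e+02, -1.75522018e-03,  1.55833338e+02]), 'contact_force': array([-0.66078163, -0.5831555 ,  0.58815123]), 'torque': array([-0.00174945, -0.00602304,  0.00816978]), 'grasp_force': 0.0, 'gripper_width': 1.0030314312486237} 0.0187
```

View pics/scene0.png

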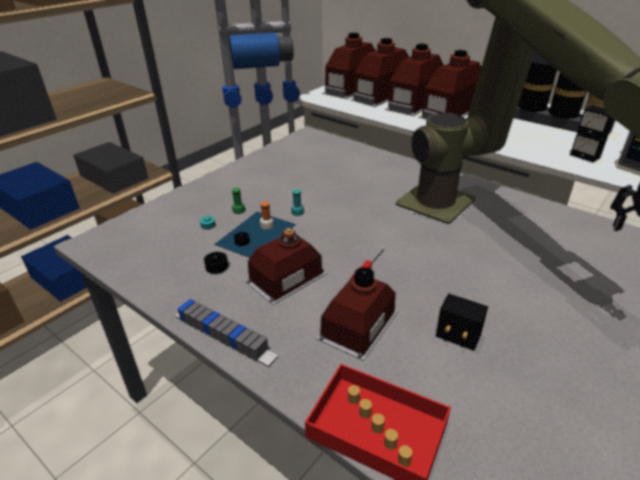

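View pics/top0.png

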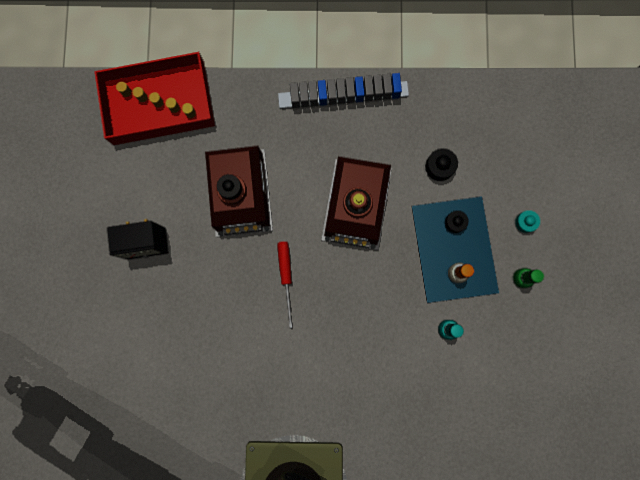

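The scene shows two brown transformers: capped at (239,190) and bare at (357,202) in the top view. Cap candidates in the top view are large black (441,164), small black on the mat (457,222) and turquoise (528,222); I take the small black one. Driver candidates are orange (462,271), green (530,277) and turquoise (451,330); I take the orange one.

Run:
```python
from h import *
for n in ['top','scene']:
    c=cam(n); P=cloud(c); 
    def sel(x,y,r,z0,z1,name):
        m=(np.hypot(P[...,0]-x,P[...,1]-y)<r)&(P[...,2]>z0)&(P[...,2]<z1)
        q=P[m]; 
        if len(q)<4: print(n,name,len(q)); return
        hull=cv2.minEnclosingCircle(q[:,:2].astype(np.float32))
        print(n,name,len(q),'mean',q.mean(0).round(4),'med z',np.median(q[:,2]).round(4),'circ',np.round(hull[0],4),round(hull[1],4))
    sel(.58,-.355,.04,.018,.06,'cap all'); sel(.58,-.355,.04,.033,.06,'cap dome')
    sel(.72,-.32,.05,.018,.1,'bigcap all')
    sel(.46,-.345,.045,.07,.12,'drv top'); sel(.46,-.345,.045,.015,.12,'drv all'); sel(.46,-.345,.04,.015,.032,'cup')
    sel(.60,-.13,.06,.14,.2,'neck top'); sel(.60,-.13,.06,.118,.2,'neck+boss')
    sel(.62,.14,.06,.148,.2,'capped')
    sel(.52,-.345,.03,-.02,.02,'mat'); sel(.5,-.2,.03,-.02,.02,'bench')
    im=c['pixels']; b=im.astype(int)
    # mat mask
    hsv=cv2.cvtColor(im,cv2.COLOR_BGR2HSV); mk=cv2.inRange(hsv,(92,90,30),(112,255,200)); 
    k,lab,st,ce=cv2.connectedComponentsWithStats(mk); 
    for i in range(1,k):
        if st[i,4]>800: 
            q=cv2.minAreaRect(np.argwhere(lab==i)[:,::-1].astype(np.float32)); print('mat',ce[i],[np.round(onz(c,p,.003)[:2],3) for p in cv2.boxPoints(q)])
    x0,y0,x1,y1=(320,150,500,300) if n=='top' else (225,195,335,300)
    crop=cv2.resize(im[y0:y1,x0:x1],None,fx=4,fy=4,interpolation=cv2.INTER_CUBIC)
    cv2.imwrite(f'pics/{n}_crop.png',cv2.convertScaleAbs(crop,alpha=1.5))
```

```text
top cap all 383 mean [ 0.5817 -0.351   0.0294] med z 0.0284 circ [ 0.5828 -0.3523] 0.0242
top cap dome 76 mean [ 0.5823 -0.3509  0.0369] med z 0.0369 circ [ 0.5849 -0.3485] 0.0148
top bigcap all 761 mean [ 0.7086 -0.3193  0.0364] med z 0.035 circ [ 0.712  -0.3216] 0.0349
top drv top 179 mean [ 0.4677 -0.3536  0.0865] med z 0.0874 circ [ 0.4682 -0.3552] 0.0152
top drv all 407 mean [ 0.4664 -0.3496  0.0571] med z 0.0575 circ [ 0.4684 -0.3547] 0.0232
top cup 154 mean [ 0.4654 -0.347   0.0266] med z 0.0274 circ [ 0.4684 -0.3547] 0.0232
top neck top 256 mean [ 0.6023 -0.1285  0.1476] med z 0.1472 circ [ 0.6036 -0.1288] 0.0185
top neck+boss 671 mean [ 0.6007 -0.1281  0.1348] med z 0.1293 circ [ 0.6034 -0.1289] 0.0299
top capped 444 mean [0.6269 0.1292 0.1549] med z 0.1535 circ [0.628 0.13 ] 0.0243
top mat 564 mean [ 0.5201 -0.3452  0.0036] med z 0.0036 circ [ 0.5201 -0.3451] 0.03
top bench 565 mean [ 0.5    -0.2     0.0007] med z 0.0007 circ [ 0.5    -0.1999] 0.0301
mat [454.01221697 249.77129826] [array([ 0.618, -0.256]), array([ 0.645, -0.417]), array([ 0.426, -0.445]), array([ 0.399, -0
[... 758 characters left out ...]
 mean [0.6316 0.134  0.1532] med z 0.1518 circ [0.6285 0.132 ] 0.0256
scene mat 174 mean [ 0.5195 -0.3455  0.0023] med z 0.002 circ [ 0.5201 -0.3452] 0.0298
scene bench 0
mat [254.51565378  49.30202578] [array([-1.249, -2.428]), array([-1.561, -2.2  ]), array([-0.882, -1.545]), array([-0.643, -1.739])]
mat [ 35.2918578  194.15395642] [array([ 0.884, -1.41 ]), array([ 0.61, -1.43]), array([ 0.792, -0.931]), array([ 1.006, -0.953])]
mat [252.92534992 234.77916019] [array([ 0.636, -0.417]), array([ 0.331, -0.45 ]), array([ 0.415, -0.288]), array([ 0.689, -0.276])]
mat [ 53.96149897 271.27207392] [array([ 1.036, -0.814]), array([ 0.898, -0.811]), array([ 0.985, -0.524]), array([ 1.101, -0.541])]
```

View pics/top_crop.png

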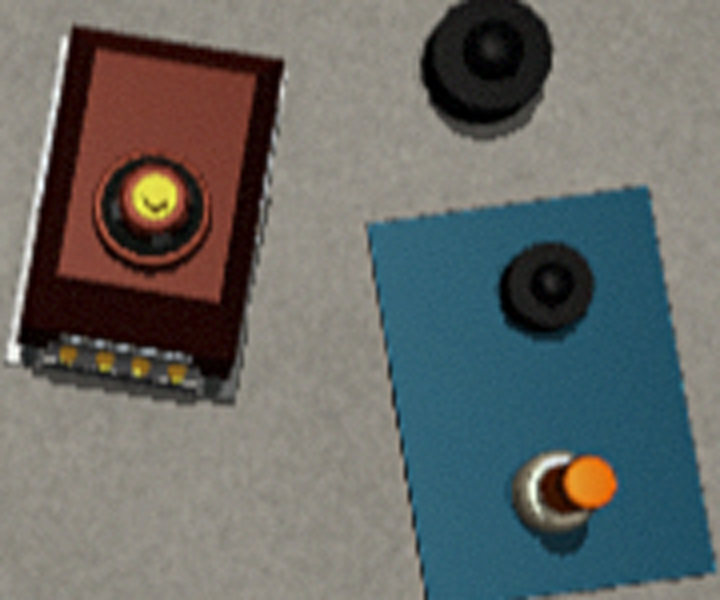

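View pics/scene_crop.png

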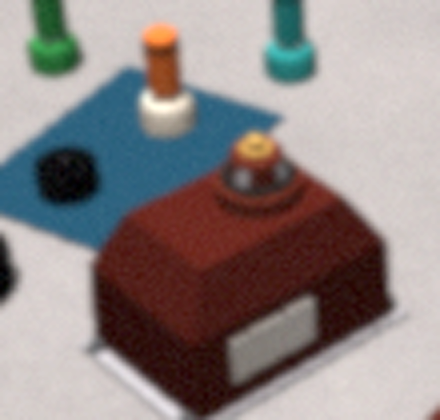

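Request:
{"method": "carry_out", "body": {
  "series": [
    {"dx": -42,"dy": -45},
    {"dx": -84,"dy": -91},
    {"dx": -127,"dy": -137},
    {"dx": -169,"dy": -183},
    {"dx": -212,"dy": -228}
  ],
  "hand": 1
}}

```text
schema error: expected keys dx, dy, dz, wx, wy, wz
```

Request:
{"method": "carry_out", "body": {
  "series": [
    {"dx": -42,"dy": -45},
    {"dx": -84,"dy": -91},
    {"dx": -127,"dy": -137},
    {"dx": -169,"dy": -183},
    {"dx": -212,"dy": -228}
  ]
}}

```text
schema error: expected keys dx, dy, dz, wx, wy, wz
```

Request:
{"method": "carry_out", "body": {
  "series": [
    {"dx": -42,"dy": -45},
    {"dx": -84,"dy": -91},
    {"dx": -127,"dy": -137},
    {"dx": -169,"dy": -183},
    {"dx": -212,"dy": -228}
  ]
}}

```text
schema error: expected keys dx, dy, dz, wx, wy, wz
```

Request:
{"method": "carry_out", "body": {
  "series": [
    {"dx": -42,"dy": -45,"wz": 10},
    {"dx": -42,"dy": -45,"wz": 20},
    {"dx": -42,"dy": -45,"dz": 40,"wz": 30},
    {"dx": -42,"dy": -45,"dz": 80,"wz": 40},
    {"dx": -42,"dy": -45,"dz": 100,"wz": 50}
  ]
}}

```text
schema error: expected keys dx, dy, dz, wx, wy, wz
```

Request:
{"method": "carry_out", "body": {
  "series": [
    {"dx": -42,"dy": -45,"dz": 0,"wx": 0,"wy": 0,"wz": 0},
    {"dx": -84,"dy": -91,"dz": 0,"wx": 0,"wy": 0,"wz": 0},
    {"dx": -127,"dy": -137,"dz": 0,"wx": 0,"wy": 0,"wz": 0},
    {"dx": -169,"dy": -183,"dz": 0,"wx": 0,"wy": 0,"wz": 0},
    {"dx": -212,"dy": -228,"dz": 0,"wx": 0,"wy": 0,"wz": 0}
  ],
  "hand": 1
}}

```text
time_s: 1.62
eef_pos: [0.3665, 0.2964, 0.2042]
eef_rot: [180.0, 0.0, 155.9]
contact_force: [1.3, -0.4, -0.3]
gripper_width: 0.998
grasp_force: 0.0
```

Request:
{"method": "carry_out", "body": {
  "series": [
    {"dx": -42,"dy": -45,"dz": 0,"wx": 0,"wy": 0,"wz": 0},
    {"dx": -84,"dy": -91,"dz": 0,"wx": 0,"wy": 0,"wz": 0},
    {"dx": -127,"dy": -137,"dz": 0,"wx": 0,"wy": 0,"wz": 0},
    {"dx": -169,"dy": -183,"dz": 0,"wx": 0,"wy": 0,"wz": 0},
    {"dx": -212,"dy": -228,"dz": 0,"wx": 0,"wy": 0,"wz": 0}
  ]
}}

```text
time_s: 2.25
eef_pos: [0.4667, 0.0013, 0.2045]
eef_rot: [180.0, 0.1, 155.8]
contact_force: [1.0, 0.7, -0.1]
gripper_width: 0.999
grasp_force: 0.0
```

Request:
{"method": "carry_out", "body": {
  "series": [
    {"dx": -42,"dy": -45,"dz": 0,"wx": 0,"wy": 0,"wz": 0},
    {"dx": -84,"dy": -91,"dz": 0,"wx": 0,"wy": 0,"wz": 0},
    {"dx": -127,"dy": -137,"dz": 0,"wx": 0,"wy": 0,"wz": 0},
    {"dx": -169,"dy": -183,"dz": 0,"wx": 0,"wy": 0,"wz": 0},
    {"dx": -212,"dy": -228,"dz": 0,"wx": 0,"wy": 0,"wz": 0}
  ]
}}

```text
time_s: 2.88
eef_pos: [0.5668, -0.2936, 0.2041]
eef_rot: [180.0, 0.0, 155.8]
contact_force: [0.7, 0.0, 0.8]
gripper_width: 1.002
grasp_force: 0.0
```

Request:
{"method": "carry_out", "body": {
  "series": [
    {"dx": -42,"dy": -45,"dz": 0,"wx": 0,"wy": 0,"wz": 10},
    {"dx": -42,"dy": -45,"dz": 0,"wx": 0,"wy": 0,"wz": 20},
    {"dx": -42,"dy": -45,"dz": 40,"wx": 0,"wy": 0,"wz": 30},
    {"dx": -42,"dy": -45,"dz": 80,"wx": 0,"wy": 0,"wz": 40},
    {"dx": -42,"dy": -45,"dz": 100,"wx": 0,"wy": 0,"wz": 50}
  ]
}}

```text
time_s: 3.5
eef_pos: [0.5849, -0.3488, 0.1005]
eef_rot: [-179.8, -0.2, 105.5]
contact_force: [1.0, -0.6, -0.3]
gripper_width: 0.998
grasp_force: 0.0
```

Request:
{"method": "carry_out", "body": {
  "series": [
    {"dx": 0,"dy": 0,"dz": 0,"wx": 0,"wy": 0,"wz": 0},
    {"dx": 0,"dy": 0,"dz": 50,"wx": 0,"wy": 0,"wz": 0},
    {"dx": 0,"dy": 0,"dz": 80,"wx": 0,"wy": 0,"wz": 0},
    {"dx": 0,"dy": 0,"dz": 94,"wx": 0,"wy": 0,"wz": 0},
    {"dx": 0,"dy": 0,"dz": 94,"wx": 0,"wy": 0,"wz": 0}
  ]
}}

```text
time_s: 4.12
eef_pos: [0.5865, -0.3498, 0.0103]
eef_rot: [180.0, 0.0, 105.9]
contact_force: [0.4, -0.6, -0.5]
gripper_width: 0.998
grasp_force: 0.0
```

Request:
{"method": "carry_out", "body": {
  "series": [
    {"dx": 0,"dy": 0,"dz": 6.5,"wx": 0,"wy": 0,"wz": 0},
    {"dx": 0,"dy": 0,"dz": 6.5,"wx": 0,"wy": 0,"wz": 0}
  ]
}}

```text
time_s: 4.38
eef_pos: [0.5868, -0.3501, 0.0044]
eef_rot: [179.9, 0.1, 105.9]
contact_force: [0.2, -0.6, -0.1]
gripper_width: 0.999
grasp_force: 0.0
```

Request:
{"method": "carry_out", "body": {
  "series": [
    {"dx": 0,"dy": 0,"dz": 0,"wx": 0,"wy": 0,"wz": 0},
    {"dx": 0,"dy": 0,"dz": 0,"wx": 0,"wy": 0,"wz": 0},
    {"dx": 0,"dy": 0,"dz": 0,"wx": 0,"wy": 0,"wz": 0},
    {"dx": 0,"dy": 0,"dz": 0,"wx": 0,"wy": 0,"wz": 0}
  ],
  "hand": 0.5
}}

```text
time_s: 4.88
eef_pos: [0.5862, -0.3497, 0.0035]
eef_rot: [180.0, 0.0, 105.8]
contact_force: [0.6, 0.2, 0.9]
gripper_width: 0.499
grasp_force: 0.0
```

Run:
```python
from h import *
a=[]
for n,(x0,y0,x1,y1) in {'top':(400,180,520,280),'scene':(190,180,310,280)}.items():
    c=cam(n); a.append(cv2.resize(c['pixels'][y0:y1,x0:x1],None,fx=3.3,fy=3.3,interpolation=cv2.INTER_CUBIC))
cv2.imwrite('pics/grip1.png',cv2.convertScaleAbs(np.hstack(a),alpha=1.6))
```

```text
(no output)
```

View pics/grip1.png

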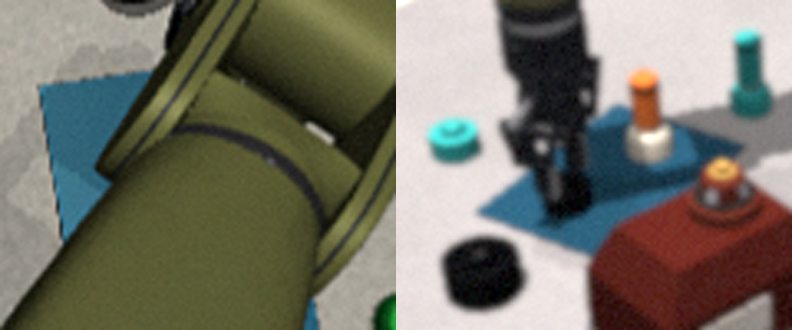

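The scene view shows the fingers around the black cap (crop about (560,195)), and the top view is blocked by the arm. The opening reading may not be linear, so I close further.

Request:
{"method": "carry_out", "body": {
  "series": [
    {"dx": 0,"dy": 0,"dz": 0,"wx": 0,"wy": 0,"wz": 0},
    {"dx": 0,"dy": 0,"dz": 0,"wx": 0,"wy": 0,"wz": 0},
    {"dx": 0,"dy": 0,"dz": 0,"wx": 0,"wy": 0,"wz": 0}
  ],
  "hand": 0.35
}}

```text
time_s: 5.35
eef_pos: [0.5861, -0.3497, 0.0034]
eef_rot: [-180.0, -0.0, 105.8]
contact_force: [-0.4, 0.4, -0.1]
gripper_width: 0.351
grasp_force: 0.3
```

Run:
```python
from h import *
c=cam('scene'); cv2.imwrite('pics/grip2.png',cv2.convertScaleAbs(cv2.resize(c['pixels'][205:265,215:285],None,fx=9,fy=9,interpolation=cv2.INTER_CUBIC),alpha=2.2))
o=ctrl.observe();print(o['gripper_width'],o['grasp_force'])
P=cloud(c)
for v in range(222,256,3): print(v,[tuple((P[v,u]*1000).round().astype(int)) for u in range(228,262,4)])
```

```text
0.34795073129420057 0.29816264377586776
222 [(np.int64(649), np.int64(-320), np.int64(122)), (np.int64(605), np.int64(-358), np.int64(84)), (np.int64(607), np.int64(-337), np.int64(93)), (np.int64(573), np.int64(-361), np.int64(66)), (np.int64(569), np.int64(-347), np.int64(70)), (np.int64(491), np.int64(-420), np.int64(0)), (np.int64(484), np.int64(-409), np.int64(1)), (np.int64(476), np.int64(-398), np.int64(1)), (np.int64(488), np.int64(-366), np.int64(20))]
225 [(np.int64(644), np.int64(-329), np.int64(106)), (np.int64(632), np.int64(-326), np.int64(101)), (np.int64(614), np.int64(-330), np.int64(89)), (np.int64(576), np.int64(-359), np.int64(58)), (np.int64(573), np.int64(-343), np.int64(63)), (np.int64(506), np.int64(-405), np.int64(2)), (np.int64(498), np.int64(-394), np.int64(3)), (np.int64(490), np.int64(-384), np.int64(3)), (np.int64(488), np.int64(-368), np.int64(8))]
228 [(np.int64(632), np.int64(-347), np.int64(81)), (np.int64(633), np.int64(-326), np.int64(91)), (np.int64(612), np.int64(-335), np.int64(76)), (np.int64(577), np.int64(-359), np.int64(47)), (np.int64(570),
[... 3336 characters left out ...]
4(623), np.int64(-318), np.int64(2)), (np.int64(614), np.int64(-311), np.int64(0)), (np.int64(608), np.int64(-299), np.int64(2)), (np.int64(597), np.int64(-294), np.int64(-2)), (np.int64(683), np.int64(-177), np.int64(103)), (np.int64(682), np.int64(-162), np.int64(109))]
255 [(np.int64(653), np.int64(-338), np.int64(-1)), (np.int64(645), np.int64(-330), np.int64(-2)), (np.int64(637), np.int64(-321), np.int64(-2)), (np.int64(625), np.int64(-318), np.int64(-8)), (np.int64(626), np.int64(-298), np.int64(2)), (np.int64(620), np.int64(-286), np.int64(4)), (np.int64(691), np.int64(-185), np.int64(94)), (np.int64(690), np.int64(-170), np.int64(100)), (np.int64(687), np.int64(-158), np.int64(103))]
```

View pics/grip2.png

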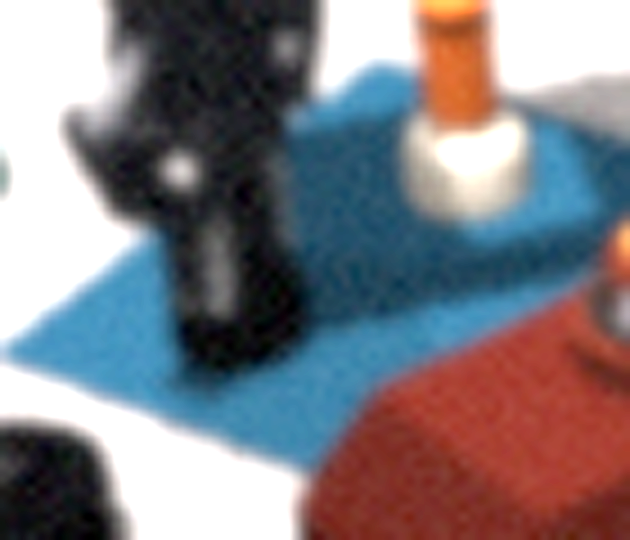

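The finger stands against the cap's +x flank (picture about (215,300)) and the cap sits upright between the pads, so they have only just touched. I close fully.

Request:
{"method": "carry_out", "body": {
  "series": [
    {"dx": 0,"dy": 0,"dz": 0,"wx": 0,"wy": 0,"wz": 0},
    {"dx": 0,"dy": 0,"dz": 0,"wx": 0,"wy": 0,"wz": 0},
    {"dx": 0,"dy": 0,"dz": 0,"wx": 0,"wy": 0,"wz": 0}
  ],
  "hand": 0
}}

```text
time_s: 5.78
eef_pos: [0.5865, -0.3498, 0.0038]
eef_rot: [180.0, 0.0, 105.8]
contact_force: [-0.3, 0.3, 2.7]
gripper_width: 0.203
grasp_force: 58.6
```

Request:
{"method": "carry_out", "body": {
  "series": [
    {"dx": 0,"dy": 0,"dz": -30,"wx": 0,"wy": 0,"wz": 0},
    {"dx": 0,"dy": 0,"dz": -60,"wx": 0,"wy": 0,"wz": 0},
    {"dx": 0,"dy": 0,"dz": -60,"wx": 0,"wy": 0,"wz": 0}
  ]
}}

```text
time_s: 6.15
eef_pos: [0.5881, -0.3509, 0.0663]
eef_rot: [179.8, 0.3, 105.8]
contact_force: [0.5, -0.3, -0.6]
gripper_width: 0.206
grasp_force: 58.5
```

Run:
```python
from h import *
c=cam('scene'); a=cv2.resize(c['pixels'][185:265,205:295],None,fx=6,fy=6,interpolation=cv2.INTER_CUBIC)
cv2.imwrite('pics/grip3.png',cv2.convertScaleAbs(a,alpha=2.2))
print([(r['score'],r['uv'],world(c,r['uv'])) for r in ctrl.look_for('cap','scene')])
```

```text
[(0.68, [216.3, 260.3], array([ 0.71882202, -0.30779902,  0.03414614])), (0.65, [205.0, 222.6], array([ 0.60409963, -0.49507219,  0.02614023])), (0.44, [237.7, 223.8], array([ 0.60201893, -0.33679809,  0.08478232]))]
```

View pics/grip3.png

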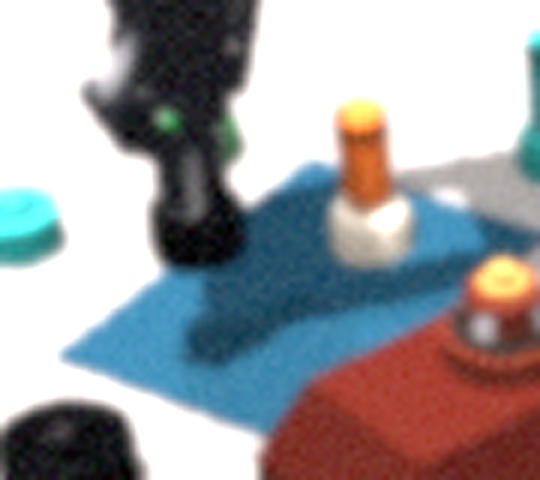

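The cap came up with the fingers, upright, at picture position (200,235); the driver is undisturbed at (365,190). I set it down and regrip it turned by 90° so that it is centred in both directions.

Request:
{"method": "carry_out", "body": {
  "series": [
    {"dx": 0,"dy": 0,"dz": 40,"wx": 0,"wy": 0,"wz": 0},
    {"dx": 0,"dy": 0,"dz": 57,"wx": 0,"wy": 0,"wz": 0},
    {"dx": 0,"dy": 0,"dz": 60,"wx": 0,"wy": 0,"wz": 0},
    {"dx": 0,"dy": 0,"dz": 60,"wx": 0,"wy": 0,"wz": 0}
  ]
}}

```text
time_s: 6.75
eef_pos: [0.5853, -0.3491, 0.0026]
eef_rot: [-179.9, -0.1, 105.8]
contact_force: [-1.9, 1.0, 3.4]
gripper_width: 0.206
grasp_force: 71.6
```

Request:
{"method": "carry_out", "body": {
  "series": [
    {"dx": 0,"dy": 0,"dz": 0,"wx": 0,"wy": 0,"wz": 0},
    {"dx": 0,"dy": 0,"dz": 0,"wx": 0,"wy": 0,"wz": 0},
    {"dx": 0,"dy": 0,"dz": 0,"wx": 0,"wy": 0,"wz": 0},
    {"dx": 0,"dy": 0,"dz": 0,"wx": 0,"wy": 0,"wz": 0}
  ],
  "hand": 1
}}

```text
time_s: 7.25
eef_pos: [0.5862, -0.3496, 0.0033]
eef_rot: [-180.0, -0.0, 105.8]
contact_force: [-0.3, -0.5, 1.1]
gripper_width: 0.994
grasp_force: 0.0
```

Request:
{"method": "carry_out", "body": {
  "series": [
    {"dx": 0,"dy": 0,"dz": 0,"wx": 0,"wy": 0,"wz": 10},
    {"dx": 0,"dy": 0,"dz": 0,"wx": 0,"wy": 0,"wz": 20},
    {"dx": 0,"dy": 0,"dz": 0,"wx": 0,"wy": 0,"wz": 30},
    {"dx": 0,"dy": 0,"dz": 0,"wx": 0,"wy": 0,"wz": 40},
    {"dx": 0,"dy": 0,"dz": 0,"wx": 0,"wy": 0,"wz": 50}
  ]
}}

```text
time_s: 7.88
eef_pos: [0.5863, -0.3497, 0.0034]
eef_rot: [180.0, 0.0, 55.5]
contact_force: [-0.5, 0.2, -0.4]
gripper_width: 1.0
grasp_force: 0.0
```

Request:
{"method": "carry_out", "body": {
  "series": [
    {"dx": 0,"dy": 0,"dz": 0,"wx": 0,"wy": 0,"wz": 10},
    {"dx": 0,"dy": 0,"dz": 0,"wx": 0,"wy": 0,"wz": 20},
    {"dx": 0,"dy": 0,"dz": 0,"wx": 0,"wy": 0,"wz": 30},
    {"dx": 0,"dy": 0,"dz": 0,"wx": 0,"wy": 0,"wz": 40},
    {"dx": 0,"dy": 0,"dz": 0,"wx": 0,"wy": 0,"wz": 40}
  ]
}}

```text
time_s: 8.5
eef_pos: [0.5863, -0.3497, 0.0034]
eef_rot: [180.0, -0.0, 15.9]
contact_force: [-0.1, 0.8, 0.9]
gripper_width: 1.002
grasp_force: 0.0
```

Request:
{"method": "carry_out", "body": {
  "series": [
    {"dx": 0,"dy": 0,"dz": 0,"wx": 0,"wy": 0,"wz": 0},
    {"dx": 0,"dy": 0,"dz": 0,"wx": 0,"wy": 0,"wz": 0},
    {"dx": 0,"dy": 0,"dz": 0,"wx": 0,"wy": 0,"wz": 0},
    {"dx": 0,"dy": 0,"dz": 0,"wx": 0,"wy": 0,"wz": 0},
    {"dx": 0,"dy": 0,"dz": 0,"wx": 0,"wy": 0,"wz": 0}
  ],
  "hand": 0
}}

```text
time_s: 9.12
eef_pos: [0.5865, -0.3498, 0.0038]
eef_rot: [180.0, -0.0, 15.8]
contact_force: [-0.4, 0.1, 1.7]
gripper_width: 0.207
grasp_force: 58.5
```

Request:
{"method": "carry_out", "body": {
  "series": [
    {"dx": 0,"dy": 0,"dz": -40,"wx": 0,"wy": 0,"wz": 0},
    {"dx": 0,"dy": 0,"dz": -90,"wx": 0,"wy": 0,"wz": 0},
    {"dx": 0,"dy": 0,"dz": -140,"wx": 0,"wy": 0,"wz": 0},
    {"dx": 0,"dy": 0,"dz": -178,"wx": 0,"wy": 0,"wz": 0},
    {"dx": 19,"dy": -50,"dz": -178,"wx": 0,"wy": 0,"wz": 0}
  ]
}}

```text
time_s: 9.75
eef_pos: [0.5928, -0.2997, 0.1867]
eef_rot: [179.6, -0.3, 15.6]
contact_force: [1.3, 0.0, -1.5]
gripper_width: 0.203
grasp_force: 58.6
```

Request:
{"method": "carry_out", "body": {
  "series": [
    {"dx": 20,"dy": -54,"dz": 0,"wx": 0,"wy": 0,"wz": 0},
    {"dx": 41,"dy": -108,"dz": 0,"wx": 0,"wy": 0,"wz": 0},
    {"dx": 60,"dy": -158,"dz": 0,"wx": 0,"wy": 0,"wz": 0},
    {"dx": 60,"dy": -158,"dz": 0,"wx": 0,"wy": 0,"wz": 0},
    {"dx": 60,"dy": -158,"dz": 0,"wx": 0,"wy": 0,"wz": 0}
  ]
}}

```text
time_s: 10.38
eef_pos: [0.6053, -0.1281, 0.1811]
eef_rot: [180.0, 0.0, 15.9]
contact_force: [0.1, 0.1, -1.0]
gripper_width: 0.204
grasp_force: 58.7
```

Run:
```python
from h import *
o=ctrl.observe();print(o['eef_pos'],o['contact_force'],o['gripper_width'])
ims=[]
for n,s in [('scene',(235,165,335,265)),('top',(290,140,430,280))]:
    c=cam(n); P=cloud(c); 
    a=cv2.resize(c['pixels'][s[1]:s[3],s[0]:s[2]],(400,400),interpolation=cv2.INTER_CUBIC); ims.append(a)
    np.save(f'{n}_hold.npy',P)
cv2.imwrite('pics/hold.png',cv2.convertScaleAbs(np.hstack(ims),alpha=2))
```

```text
[ 0.60534187 -0.1281025   0.18110457] [ 0.11100825  0.14685531 -1.04856324] 0.20431233381539005
```

View pics/hold.png

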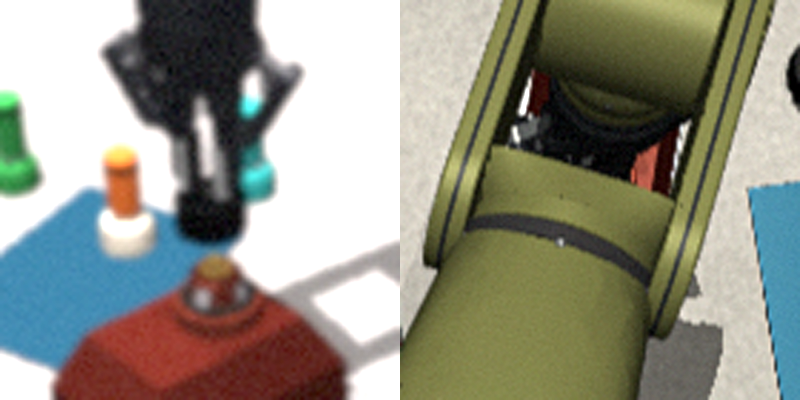

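Held over the neck: the fingers in the scene view look narrow over the cap (crop (210,215)), as if they hold it by the dome rather than the skirt, and the neck is below at (215,285). I measure the cap's height and axis from depth.

Run:
```python
import numpy as np
P=np.load('scene_hold.npy')
cx=235+210/4
for v in range(204,234):
    row=[]
    for u in range(276,300,2):
        p=P[v,u]; d=np.hypot(p[0]-.607,p[1]+.127)
        row.append('%4d,%4d,%4d'%tuple(p*1000) if d<.06 else '     -        ')
    print(v,' | '.join(row))
m=(np.hypot(P[...,0]-.607,P[...,1]+.127)<.05)
for lo,hi in [(.14,.15),(.15,.16),(.16,.165),(.165,.17),(.17,.175),(.175,.18),(.18,.185),(.185,.19),(.19,.2),(.2,.21),(.21,.22),(.22,.24)]:
    q=P[m&(P[...,2]>lo)&(P[...,2]<hi)]
    # horizontal extent across view dir
    if len(q): d=np.array([.606-1.3656,-.128-.61]); d/=np.hypot(*d); n=np.array([-d[1],d[0]]); s=(q[:,:2]-[.6055,-.1277])@n; t=(q[:,:2]-[.6055,-.1277])@d; print(lo,len(q),'side',s.min().round(4),s.max().round(4),'depth',t.min().round(4),t.max().round(4))
```

```text
204      -         |  621,-143, 233 |  621,-135, 236 |  610,-139, 229 |  605,-137, 228 |      -         |  612,-116, 239 |  606,-115, 237 |  609,-105, 242 |  598,-109, 235 |      -         |      -        
205      -         |  617,-147, 227 |  621,-136, 233 |  613,-137, 228 |  602,-140, 222 |      -         |  617,-111, 240 |  611,-111, 237 |  607,-108, 237 |  600,-107, 234 |      -         |      -        
206      -         |  620,-145, 226 |  619,-138, 228 |  614,-135, 227 |  604,-138, 221 |      -         |  613,-116, 233 |  609,-113, 233 |  607,-108, 233 |  599,-108, 229 |      -         |      -        
207      -         |  618,-146, 222 |  619,-138, 225 |  612,-138, 222 |  602,-141, 216 |      -         |  614,-115, 232 |  609,-113, 230 |  607,-108, 231 |  598,-109, 226 |      -         |      -        
208      -         |  620,-145, 220 |  622,-136, 225 |  613,-137, 219 |  606,-137, 216 |      -         |  613,-116, 228 |  608,-114, 226 |  606,-109, 227 |  597,-110, 222 |      -         |      -        
209      -         |  619,-146, 216 |  620,-138, 220 |  615,-136, 218 
[... 4822 characters left out ...]
 |  595,-117, 144 |      -         |      -        
233      -         |      -         |      -         |  619,-138, 145 |  616,-134, 145 |  616,-126, 148 |  612,-122, 148 |  605,-122, 144 |  601,-119, 143 |  598,-115, 143 |      -         |      -        
0.14 80 side -0.0145 0.0176 depth -0.023 0.0167
0.15 15 side -0.0043 0.0066 depth -0.0082 0.0053
0.175 7 side -0.0152 0.0183 depth -0.0227 -0.0135
0.18 23 side -0.021 0.0256 depth -0.0257 -0.0036
0.185 30 side -0.0211 0.0252 depth -0.0283 -0.0049
0.19 61 side -0.0188 0.025 depth -0.0256 -0.0066
0.2 104 side -0.0198 0.0244 depth -0.0271 0.0133
0.21 62 side -0.0202 0.0256 depth -0.0186 0.0138
0.22 108 side -0.0204 0.0252 depth -0.019 0.0123
```

Run:
```python
import numpy as np
from scipy.optimize import least_squares
P=np.load('scene_hold.npy')
def fit(c0,lo,hi,R,rmax,nm):
    c=np.array(c0)
    for _ in range(4):
        d=np.hypot(P[...,0]-c[0],P[...,1]-c[1]); q=P[(d<rmax)&(d>R-.006)&(P[...,2]>lo)&(P[...,2]<hi)]
        c=least_squares(lambda c:np.hypot(q[:,0]-c[0],q[:,1]-c[1])-R,c,loss='soft_l1',f_scale=.002).x
    print(nm,len(q),c.round(4))
fit((.607,-.127),.183,.199,.024,.03,'cap skirt')
fit((.607,-.127),.130,.143,.018,.024,'neck')
fit((.607,-.127),.118,.1255,.030,.034,'boss')
def top(lo,hi,r,nm):
    q=P[(np.hypot(P[...,0]-.607,P[...,1]+.127)<r)&(P[...,2]>lo)&(P[...,2]<hi)]; print(nm,len(q),q.mean(0).round(4))
top(.145,.16,.02,'neck top')
for lo in np.arange(.2,.4,.015):
    q=P[(np.hypot(P[...,0]-.607,P[...,1]+.127)<.08)&(P[...,2]>lo)&(P[...,2]<lo+.015)]
    s=(q[:,:2]-[.6055,-.1277])@np.array([.272,-.962]); print(round(lo,3),len(q),s.min().round(3),s.max().round(3))
```

```text
cap skirt 92 [ 0.6071 -0.1294]
neck 62 [ 0.6059 -0.1291]
boss 90 [ 0.6035 -0.1313]
neck top 51 [ 0.6088 -0.1264  0.1484]
0.2 140 -0.022 0.025
0.215 81 -0.021 0.028
0.23 76 -0.022 0.023
0.245 116 -0.038 0.043
0.26 174 -0.048 0.055
0.275 185 -0.057 0.059
0.29 246 -0.063 0.065
0.305 237 -0.064 0.06
0.32 81 -0.04 0.041
0.335 160 -0.037 0.031
0.35 175 -0.036 0.029
0.365 205 -0.037 0.034
0.38 183 -0.037 0.036
0.395 176 -0.036 0.035
```

Request:
{"method": "carry_out", "body": {
  "series": [
    {"dx": 0,"dy": 0,"dz": 15,"wx": 0,"wy": 0,"wz": 0},
    {"dx": 0,"dy": 0,"dz": 27,"wx": 0,"wy": 0,"wz": 0},
    {"dx": 0,"dy": 0,"dz": 27,"wx": 0,"wy": 0,"wz": 0}
  ]
}}

```text
time_s: 10.85
eef_pos: [0.604, -0.1281, 0.1517]
eef_rot: [-179.9, 0.2, 15.8]
contact_force: [-0.8, -0.5, -0.7]
gripper_width: 0.206
grasp_force: 58.7
```

Request:
{"method": "carry_out", "body": {
  "series": [
    {"dx": 0,"dy": 0,"dz": 2,"wx": 0,"wy": 0,"wz": 0},
    {"dx": 0,"dy": 0,"dz": 4,"wx": 0,"wy": 0,"wz": 0},
    {"dx": 0,"dy": 0,"dz": 4,"wx": 0,"wy": 0,"wz": 0}
  ]
}}

```text
time_s: 11.22
eef_pos: [0.6056, -0.128, 0.1506]
eef_rot: [180.0, -0.0, 15.8]
contact_force: [0.0, 0.1, -0.7]
gripper_width: 0.205
grasp_force: 58.7
```

Request:
{"method": "carry_out", "body": {
  "series": [
    {"dx": 0,"dy": 0,"dz": 2,"wx": 0,"wy": 0,"wz": 0},
    {"dx": 0,"dy": 0,"dz": 4,"wx": 0,"wy": 0,"wz": 0},
    {"dx": 0,"dy": 0,"dz": 4,"wx": 0,"wy": 0,"wz": 0}
  ]
}}

```text
time_s: 11.6
eef_pos: [0.6053, -0.1279, 0.1461]
eef_rot: [-180.0, 0.0, 15.8]
contact_force: [0.7, 0.5, -0.8]
gripper_width: 0.206
grasp_force: 58.7
```

Request:
{"method": "carry_out", "body": {
  "series": [
    {"dx": 0,"dy": 0,"dz": 1.5,"wx": 0,"wy": 0,"wz": 0},
    {"dx": 0,"dy": 0,"dz": 3,"wx": 0,"wy": 0,"wz": 0},
    {"dx": 0,"dy": 0,"dz": 3,"wx": 0,"wy": 0,"wz": 0}
  ]
}}

```text
time_s: 11.98
eef_pos: [0.6054, -0.1281, 0.1433]
eef_rot: [-180.0, 0.0, 15.8]
contact_force: [0.2, -0.6, -0.5]
gripper_width: 0.201
grasp_force: 58.7
```

Request:
{"method": "carry_out", "body": {
  "series": [
    {"dx": 0,"dy": 0,"dz": 1.5,"wx": 0,"wy": 0,"wz": 0},
    {"dx": 0,"dy": 0,"dz": 3,"wx": 0,"wy": 0,"wz": 0},
    {"dx": 0,"dy": 0,"dz": 3,"wx": 0,"wy": 0,"wz": 0}
  ]
}}

```text
time_s: 12.35
eef_pos: [0.6052, -0.128, 0.14]
eef_rot: [-180.0, 0.0, 15.8]
contact_force: [-1.3, -0.7, -0.9]
gripper_width: 0.204
grasp_force: 58.6
```

Request:
{"method": "carry_out", "body": {
  "series": [
    {"dx": 0,"dy": 0,"dz": 1,"wx": 0,"wy": 0,"wz": 0},
    {"dx": 0,"dy": 0,"dz": 2,"wx": 0,"wy": 0,"wz": 0},
    {"dx": 0,"dy": 0,"dz": 2,"wx": 0,"wy": 0,"wz": 0}
  ]
}}

```text
time_s: 12.72
eef_pos: [0.6055, -0.128, 0.1384]
eef_rot: [-180.0, 0.0, 15.8]
contact_force: [0.1, -0.7, -1.6]
gripper_width: 0.207
grasp_force: 58.7
```

Request:
{"method": "carry_out", "body": {
  "series": [
    {"dx": 0,"dy": 0,"dz": 1,"wx": 0,"wy": 0,"wz": 0},
    {"dx": 0,"dy": 0,"dz": 2,"wx": 0,"wy": 0,"wz": 0},
    {"dx": 0,"dy": 0,"dz": 2,"wx": 0,"wy": 0,"wz": 0}
  ]
}}

```text
time_s: 13.1
eef_pos: [0.6057, -0.1281, 0.1367]
eef_rot: [180.0, -0.0, 15.8]
contact_force: [-1.3, 0.2, 1.3]
gripper_width: 0.208
grasp_force: 58.9
```

Request:
{"method": "carry_out", "body": {
  "series": [
    {"dx": 0,"dy": 0,"dz": 0,"wx": 0,"wy": 0,"wz": 0},
    {"dx": 0,"dy": 0,"dz": 0,"wx": 0,"wy": 0,"wz": 0}
  ]
}}

```text
time_s: 13.35
eef_pos: [0.6057, -0.128, 0.1367]
eef_rot: [180.0, -0.0, 15.8]
contact_force: [-0.6, -0.6, 1.8]
gripper_width: 0.209
grasp_force: 59.0
```

Request:
{"method": "carry_out", "body": {
  "series": [
    {"dx": 0,"dy": 0,"dz": 0,"wx": 0,"wy": 0,"wz": 0},
    {"dx": 0,"dy": 0,"dz": 0,"wx": 0,"wy": 0,"wz": 0},
    {"dx": 0,"dy": 0,"dz": 0,"wx": 0,"wy": 0,"wz": 0},
    {"dx": 0,"dy": 0,"dz": 0,"wx": 0,"wy": 0,"wz": 0}
  ],
  "hand": 1
}}

```text
time_s: 13.85
eef_pos: [0.6055, -0.128, 0.1363]
eef_rot: [-180.0, -0.0, 15.8]
contact_force: [-0.3, 0.4, -0.3]
gripper_width: 0.992
grasp_force: 0.0
```

Request:
{"method": "carry_out", "body": {
  "series": [
    {"dx": 0,"dy": 0,"dz": -25,"wx": 0,"wy": 0,"wz": 0},
    {"dx": 0,"dy": 0,"dz": -70,"wx": 0,"wy": 0,"wz": 0},
    {"dx": 0,"dy": 0,"dz": -70,"wx": 0,"wy": 0,"wz": 0}
  ]
}}

```text
time_s: 14.22
eef_pos: [0.6082, -0.1288, 0.2119]
eef_rot: [179.7, -0.4, 15.8]
contact_force: [0.6, 0.3, -0.5]
gripper_width: 1.0
grasp_force: 0.0
```

Run:
```python
from h import *
c=cam('scene'); P=cloud(c)
from scipy.optimize import least_squares
m=np.hypot(P[...,0]-.607,P[...,1]+.128)<.03
cc=np.array((.607,-.129))
q=P[m&(P[...,2]>.14)&(P[...,2]<.157)]
cc=least_squares(lambda k:np.hypot(q[:,0]-k[0],q[:,1]-k[1])-.024,cc,loss='soft_l1',f_scale=.002).x;print('cap',len(q),cc)
for lo in np.arange(.13,.18,.004): print(round(lo,3),(m&(P[...,2]>lo)&(P[...,2]<lo+.004)).sum(),end=' ')
q=P[(np.hypot(P[...,0]-cc[0],P[...,1]-cc[1])<.021)&(P[...,2]>.15)]
A=np.c_[q[:,:2]-cc,np.ones(len(q))]; print('\n',np.median(q[:,2]))
# driver, mat state
for n in ['driver','cap']: print(n,[(round(r['score'],2),world(c,r['uv']).round(3)) for r in ctrl.look_for(n,'scene')])
def sel(x,y,r,z0,z1,name):
    mm=(np.hypot(P[...,0]-x,P[...,1]-y)<r)&(P[...,2]>z0)&(P[...,2]<z1); q=P[mm]; h=cv2.minEnclosingCircle(q[:,:2].astype(np.float32)); print(name,len(q),q.mean(0).round(4),np.round(h[0],4),round(h[1],4))
sel(.473,-.355,.03,.075,.12,'drv top')
a=cv2.resize(c['pixels'][185:265,235:335],None,fx=6,fy=6,interpolation=cv2.INTER_CUBIC); cv2.imwrite('pics/onneck.png',cv2.convertScaleAbs(a,alpha=2.2))
```

```text
cap 100 [ 0.60596024 -0.13002973]
0.13 5 0.134 14 0.138 23 0.142 23 0.146 23 0.15 18 0.154 46 0.158 93 0.162 12 0.166 22 0.17 4 0.174 0 0.178 0 
 0.3271919289871944
driver [(0.64, array([ 0.48 , -0.343,  0.045])), (0.55, array([ 0.363, -0.334,  0.03 ])), (0.51, array([ 0.466, -0.492,  0.039]))]
cap [(0.92, array([ 0.725, -0.314,  0.035])), (0.6, array([ 0.6  , -0.489,  0.02 ])), (0.54, array([ 0.615, -0.12 ,  0.161]))]
drv top 54 [ 0.4756 -0.3521  0.0834] [ 0.4766 -0.3558] 0.0162
```

View pics/onneck.png

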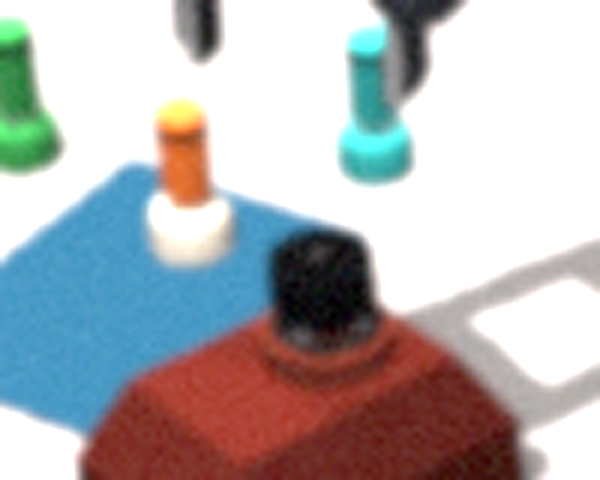

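The cap now sits on the neck on its catches (picture (320,290)) and the fingers are clear. The orange driver stands at (190,185). Next I go to the driver.

Request:
{"method": "carry_out", "body": {
  "series": [
    {"dx": -38,"dy": 36,"dz": 0,"wx": 0,"wy": 0,"wz": 0},
    {"dx": -77,"dy": 73,"dz": 0,"wx": 0,"wy": 0,"wz": 0},
    {"dx": -115,"dy": 109,"dz": 0,"wx": 0,"wy": 0,"wz": 0},
    {"dx": -153,"dy": 146,"dz": 0,"wx": 0,"wy": 0,"wz": 0},
    {"dx": -191,"dy": 182,"dz": 0,"wx": 0,"wy": 0,"wz": 0}
  ]
}}

```text
time_s: 15.0
eef_pos: [0.4697, -0.3559, 0.2044]
eef_rot: [-179.9, 0.1, 15.8]
contact_force: [0.5, 0.8, -0.2]
gripper_width: 1.004
grasp_force: 0.0
```

Request:
{"method": "carry_out", "body": {
  "series": [
    {"dx": 0,"dy": 0,"dz": 0,"wx": 0,"wy": 0,"wz": 0},
    {"dx": 0,"dy": 0,"dz": 50,"wx": 0,"wy": 0,"wz": 0},
    {"dx": 0,"dy": 0,"dz": 100,"wx": 0,"wy": 0,"wz": 0},
    {"dx": 0,"dy": 0,"dz": 140,"wx": 0,"wy": 0,"wz": 0},
    {"dx": 0,"dy": 0,"dz": 140,"wx": 0,"wy": 0,"wz": 0}
  ]
}}

```text
time_s: 15.62
eef_pos: [0.4687, -0.3514, 0.061]
eef_rot: [-179.5, 0.3, 15.9]
contact_force: [0.7, -0.6, 0.0]
gripper_width: 1.001
grasp_force: 0.0
```

Run:
```python
from h import *
c=cam('scene'); P=cloud(c); o=ctrl.observe(); p=o['eef_pos']; print(p)
yt=np.array([.272,-.962]); xt=np.array([.962,.272])
D=P[...,:2]-p[:2]; s=D@yt; t=D@xt
for lo in np.arange(.03,.16,.008):
    m=(abs(t)<.035)&(abs(s)<.075)&(P[...,2]>lo)&(P[...,2]<lo+.008); print(round(lo,3),m.sum(),np.sort((s[m]*1000).round().astype(int))[::max(1,m.sum()//8)])
```

```text
[ 0.47057972 -0.35324614  0.06432677]
0.03 24 [-13  -9  -7  -3  -1   5   8  14]
0.038 18 [-10  -9  -8  -6  -5  -1   3   6  10]
0.046 16 [-11  -8  -7  -6  -3   3   6   9]
0.054 24 [-11 -10  -8  -5  -4  -1   3   9]
0.062 16 [-11  -9  -8  -7  -3   2   4   9]
0.07 16 [-11  -8  -7  -5  -4  -3   5   9]
0.078 32 [-12  -9  -4  -1   1   3   7  13]
0.086 15 [-11  -9  -7  -5  -3  -2  -2   0   2   6   6   7   9  12  15]
0.094 5 [-50 -49  43  45  46]
0.102 21 [-50 -49 -48 -42  42  43  43  44  45  47  56]
0.11 31 [-58 -55 -54 -51 -49 -44  42  45  47  51  58]
0.118 28 [-56 -55 -50 -48 -44  42  43  44  45  58]
0.126 32 [-57 -54 -51 -48  40  42  44  46]
0.134 25 [-58 -55 -50 -46  42  45  46  47  48]
0.142 39 [-70 -58 -53 -49 -42  44  47  53  61  69]
0.15 86 [-74 -72 -62 -48 -42  32  50  61  66]
0.158 89 [-74 -66 -42 -39 -26   1  33  63  73]
```

Request:
{"method": "carry_out", "body": {
  "series": [
    {"dx": 0,"dy": 0,"dz": 30,"wx": 0,"wy": 0,"wz": 0},
    {"dx": 0,"dy": 0,"dz": 50,"wx": 0,"wy": 0,"wz": 0},
    {"dx": 0,"dy": 0,"dz": 50,"wx": 0,"wy": 0,"wz": 0},
    {"dx": 0,"dy": 0,"dz": 50,"wx": 0,"wy": 0,"wz": 0}
  ]
}}

```text
time_s: 16.18
eef_pos: [0.4722, -0.3558, 0.0178]
eef_rot: [179.9, -0.1, 15.8]
contact_force: [-0.1, -0.6, 0.8]
gripper_width: 0.996
grasp_force: 0.0
```

Request:
{"method": "carry_out", "body": {
  "series": [
    {"dx": 0,"dy": 0,"dz": 0,"wx": 0,"wy": 0,"wz": 0},
    {"dx": 0,"dy": 0,"dz": 0,"wx": 0,"wy": 0,"wz": 0},
    {"dx": 0,"dy": 0,"dz": 0,"wx": 0,"wy": 0,"wz": 0},
    {"dx": 0,"dy": 0,"dz": 0,"wx": 0,"wy": 0,"wz": 0},
    {"dx": 0,"dy": 0,"dz": 0,"wx": 0,"wy": 0,"wz": 0}
  ],
  "hand": 0
}}

```text
time_s: 16.8
eef_pos: [0.4716, -0.3554, 0.0169]
eef_rot: [180.0, -0.0, 15.8]
contact_force: [-0.6, 0.7, 3.6]
gripper_width: 0.314
grasp_force: 58.9
```

Request:
{"method": "carry_out", "body": {
  "series": [
    {"dx": 0,"dy": 0,"dz": 0,"wx": 0,"wy": 0,"wz": 0},
    {"dx": 0,"dy": 0,"dz": 0,"wx": 0,"wy": 0,"wz": 0},
    {"dx": 0,"dy": 0,"dz": 0,"wx": 0,"wy": 0,"wz": 0},
    {"dx": 0,"dy": 0,"dz": 0,"wx": 0,"wy": 0,"wz": 0}
  ],
  "hand": 1
}}

```text
time_s: 17.3
eef_pos: [0.4713, -0.3552, 0.0163]
eef_rot: [-180.0, 0.0, 15.8]
contact_force: [0.6, 0.2, 0.2]
gripper_width: 0.998
grasp_force: 0.0
```

Request:
{"method": "carry_out", "body": {
  "series": [
    {"dx": 0,"dy": 0,"dz": 0,"wx": 0,"wy": 0,"wz": -10},
    {"dx": 0,"dy": 0,"dz": 0,"wx": 0,"wy": 0,"wz": -20},
    {"dx": 0,"dy": 0,"dz": 0,"wx": 0,"wy": 0,"wz": -30},
    {"dx": 0,"dy": 0,"dz": 0,"wx": 0,"wy": 0,"wz": -40},
    {"dx": 0,"dy": 0,"dz": 0,"wx": 0,"wy": 0,"wz": -50}
  ]
}}

```text
time_s: 17.92
eef_pos: [0.4714, -0.3552, 0.0164]
eef_rot: [-180.0, -0.0, 66.2]
contact_force: [-0.3, 0.7, -0.1]
gripper_width: 1.0
grasp_force: 0.0
```

Request:
{"method": "carry_out", "body": {
  "series": [
    {"dx": 0,"dy": 0,"dz": 0,"wx": 0,"wy": 0,"wz": -10},
    {"dx": 0,"dy": 0,"dz": 0,"wx": 0,"wy": 0,"wz": -20},
    {"dx": 0,"dy": 0,"dz": 0,"wx": 0,"wy": 0,"wz": -30},
    {"dx": 0,"dy": 0,"dz": 0,"wx": 0,"wy": 0,"wz": -40},
    {"dx": 0,"dy": 0,"dz": 0,"wx": 0,"wy": 0,"wz": -40}
  ]
}}

```text
time_s: 18.55
eef_pos: [0.4714, -0.3552, 0.0164]
eef_rot: [-180.0, 0.0, 105.7]
contact_force: [0.4, 0.4, -0.5]
gripper_width: 0.999
grasp_force: 0.0
```

Request:
{"method": "carry_out", "body": {
  "series": [
    {"dx": 0,"dy": 0,"dz": 0,"wx": 0,"wy": 0,"wz": 0},
    {"dx": 0,"dy": 0,"dz": 0,"wx": 0,"wy": 0,"wz": 0},
    {"dx": 0,"dy": 0,"dz": 0,"wx": 0,"wy": 0,"wz": 0},
    {"dx": 0,"dy": 0,"dz": 0,"wx": 0,"wy": 0,"wz": 0},
    {"dx": 0,"dy": 0,"dz": 0,"wx": 0,"wy": 0,"wz": 0}
  ],
  "hand": 0
}}

```text
time_s: 19.18
eef_pos: [0.4714, -0.3553, 0.0165]
eef_rot: [-180.0, 0.0, 105.8]
contact_force: [-1.3, 0.3, 0.9]
gripper_width: 0.312
grasp_force: 58.8
```

Request:
{"method": "carry_out", "body": {
  "series": [
    {"dx": 0,"dy": 0,"dz": -25,"wx": 0,"wy": 0,"wz": 0},
    {"dx": 0,"dy": 0,"dz": -70,"wx": 0,"wy": 0,"wz": 0},
    {"dx": 0,"dy": 0,"dz": -120,"wx": 0,"wy": 0,"wz": 0},
    {"dx": 0,"dy": 0,"dz": -165,"wx": 0,"wy": 0,"wz": 0},
    {"dx": 0,"dy": 0,"dz": -185,"wx": 0,"wy": 0,"wz": 0}
  ]
}}

```text
time_s: 19.8
eef_pos: [0.4724, -0.3559, 0.2045]
eef_rot: [179.9, 0.2, 105.8]
contact_force: [-0.7, -0.5, -3.0]
gripper_width: 0.312
grasp_force: 59.1
```

Request:
{"method": "carry_out", "body": {
  "series": [
    {"dx": 30,"dy": 32,"dz": 0,"wx": 0,"wy": 0,"wz": 0},
    {"dx": 70,"dy": 73,"dz": 0,"wx": 0,"wy": 0,"wz": 0},
    {"dx": 110,"dy": 115,"dz": 0,"wx": 0,"wy": 0,"wz": 0},
    {"dx": 150,"dy": 157,"dz": 0,"wx": 0,"wy": 0,"wz": 0},
    {"dx": 182,"dy": 191,"dz": 0,"wx": 0,"wy": 0,"wz": 0}
  ]
}}

```text
time_s: 20.42
eef_pos: [0.6055, -0.1256, 0.1992]
eef_rot: [-179.9, -0.1, 105.9]
contact_force: [0.9, -0.3, -1.3]
gripper_width: 0.309
grasp_force: 59.3
```

Request:
{"method": "carry_out", "body": {
  "series": [
    {"dx": 0,"dy": 0,"dz": 0,"wx": 0,"wy": 0,"wz": 0},
    {"dx": 0,"dy": 0,"dz": 0,"wx": 0,"wy": 0,"wz": 0},
    {"dx": 0,"dy": 0,"dz": 0,"wx": 0,"wy": 0,"wz": 0}
  ]
}}

```text
time_s: 20.8
eef_pos: [0.6047, -0.1291, 0.2007]
eef_rot: [-179.9, -0.0, 105.7]
contact_force: [-0.1, 0.4, -2.3]
gripper_width: 0.313
grasp_force: 59.5
```

Run:
```python
from h import *
from scipy.optimize import least_squares
c=cam('scene'); P=cloud(c); o=ctrl.observe(); print(o['eef_pos'],o['contact_force'],o['gripper_width'])
def fit(lo,hi,R,nm):
    k=np.array([.6065,-.129])
    for _ in range(4):
        d=np.hypot(P[...,0]-k[0],P[...,1]-k[1]); q=P[(d<R+.006)&(d>R-.006)&(P[...,2]>lo)&(P[...,2]<hi)]
        k=least_squares(lambda k:np.hypot(q[:,0]-k[0],q[:,1]-k[1])-R,k,loss='soft_l1',f_scale=.002).x
    print(nm,len(q),k.round(4))
fit(.140,.156,.024,'cap'); fit(.190,.210,.022,'cup'); fit(.218,.232,.014,'handle')
m=np.hypot(P[...,0]-.6065,P[...,1]+.129)<.032
print([(round(lo,3),int((m&(P[...,2]>lo)&(P[...,2]<lo+.004)).sum())) for lo in np.arange(.13,.24,.004)])
a=cv2.resize(c['pixels'][185:265,235:335],None,fx=6,fy=6,interpolation=cv2.INTER_CUBIC); cv2.imwrite('pics/drv.png',cv2.convertScaleAbs(a,alpha=2.2))
```

```text
[ 0.60485189 -0.12913198  0.2009727 ] [-0.33931959  0.01989468 -0.60141167] 0.31444973804888593
cap 87 [ 0.6056 -0.13  ]
cup 117 [ 0.6063 -0.1306]
handle 34 [ 0.6082 -0.1303]
[(np.float64(0.13), 7), (np.float64(0.134), 18), (np.float64(0.138), 20), (np.float64(0.142), 23), (np.float64(0.146), 21), (np.float64(0.15), 26), (np.float64(0.154), 44), (np.float64(0.158), 82), (np.float64(0.162), 16), (np.float64(0.166), 18), (np.float64(0.17), 6), (np.float64(0.174), 0), (np.float64(0.178), 0), (np.float64(0.182), 1), (np.float64(0.186), 21), (np.float64(0.19), 16), (np.float64(0.194), 23), (np.float64(0.198), 23), (np.float64(0.202), 22), (np.float64(0.206), 36), (np.float64(0.21), 44), (np.float64(0.214), 14), (np.float64(0.218), 12), (np.float64(0.222), 10), (np.float64(0.226), 7), (np.float64(0.23), 18), (np.float64(0.234), 20), (np.float64(0.238), 24)]
```

View pics/drv.png

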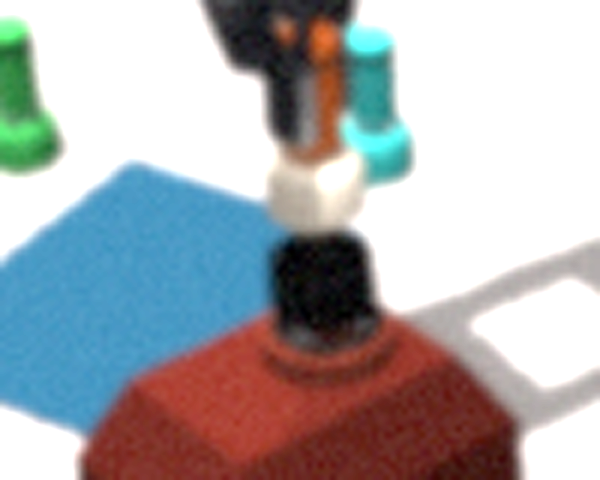

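The driver is upright and centred over the cap (cup at (315,185), cap at (320,290)). I lower it gently.

Request:
{"method": "carry_out", "body": {
  "series": [
    {"dx": 0,"dy": 0,"dz": 10,"wx": 0,"wy": 0,"wz": 0},
    {"dx": 0,"dy": 0,"dz": 20,"wx": 0,"wy": 0,"wz": 0},
    {"dx": 0,"dy": 0,"dz": 22,"wx": 0,"wy": 0,"wz": 0},
    {"dx": 0,"dy": 0,"dz": 22,"wx": 0,"wy": 0,"wz": 0}
  ]
}}

```text
time_s: 21.35
eef_pos: [0.6053, -0.128, 0.1789]
eef_rot: [-180.0, -0.0, 105.8]
contact_force: [-0.2, 0.6, -1.2]
gripper_width: 0.31
grasp_force: 59.5
```

Request:
{"method": "carry_out", "body": {
  "series": [
    {"dx": 0,"dy": 0,"dz": 1,"wx": 0,"wy": 0,"wz": 0},
    {"dx": 0,"dy": 0,"dz": 2,"wx": 0,"wy": 0,"wz": 0},
    {"dx": 0,"dy": 0,"dz": 3,"wx": 0,"wy": 0,"wz": 0},
    {"dx": 0,"dy": 0,"dz": 3,"wx": 0,"wy": 0,"wz": 0}
  ]
}}

```text
time_s: 21.85
eef_pos: [0.6055, -0.128, 0.1764]
eef_rot: [-180.0, -0.0, 105.8]
contact_force: [-0.0, 0.3, -2.2]
gripper_width: 0.312
grasp_force: 59.5
```

Request:
{"method": "carry_out", "body": {
  "series": [
    {"dx": 0,"dy": 0,"dz": 1,"wx": 0,"wy": 0,"wz": 0},
    {"dx": 0,"dy": 0,"dz": 2,"wx": 0,"wy": 0,"wz": 0},
    {"dx": 0,"dy": 0,"dz": 2,"wx": 0,"wy": 0,"wz": 0}
  ]
}}

```text
time_s: 22.22
eef_pos: [0.6055, -0.128, 0.1745]
eef_rot: [-180.0, 0.0, 105.8]
contact_force: [0.5, 0.5, -0.8]
gripper_width: 0.312
grasp_force: 59.5
```

Request:
{"method": "carry_out", "body": {
  "series": [
    {"dx": 0,"dy": 0,"dz": 1,"wx": 0,"wy": 0,"wz": 0},
    {"dx": 0,"dy": 0,"dz": 2,"wx": 0,"wy": 0,"wz": 0},
    {"dx": 0,"dy": 0,"dz": 2,"wx": 0,"wy": 0,"wz": 0}
  ]
}}

```text
time_s: 22.6
eef_pos: [0.6055, -0.1282, 0.1729]
eef_rot: [-180.0, 0.0, 105.8]
contact_force: [-2.3, -0.3, 2.7]
gripper_width: 0.313
grasp_force: 59.8
```

Request:
{"method": "carry_out", "body": {
  "series": [
    {"dx": 0,"dy": 0,"dz": 1,"wx": 0,"wy": 0,"wz": 0},
    {"dx": 0,"dy": 0,"dz": 2,"wx": 0,"wy": 0,"wz": 0},
    {"dx": 0,"dy": 0,"dz": 2,"wx": 0,"wy": 0,"wz": 0}
  ]
}}

```text
time_s: 22.98
eef_pos: [0.6056, -0.1281, 0.1709]
eef_rot: [180.0, 0.0, 105.8]
contact_force: [-3.1, -0.5, 5.2]
gripper_width: 0.311
grasp_force: 60.2
```

Request:
{"method": "carry_out", "body": {
  "series": [
    {"dx": 0,"dy": -0.7,"dz": 0.7,"wx": 0,"wy": 0,"wz": 0},
    {"dx": 0,"dy": -1,"dz": 1.5,"wx": 0,"wy": 0,"wz": 0},
    {"dx": 0,"dy": -1,"dz": 1.5,"wx": 0,"wy": 0,"wz": 0}
  ]
}}

```text
time_s: 23.35
eef_pos: [0.6054, -0.1283, 0.17]
eef_rot: [179.9, 0.0, 105.8]
contact_force: [-1.6, 0.1, 6.4]
gripper_width: 0.31
grasp_force: 60.1
```

Request:
{"method": "carry_out", "body": {
  "series": [
    {"dx": 0,"dy": 0,"dz": 0.7,"wx": 0,"wy": 0,"wz": 0},
    {"dx": 0,"dy": 0,"dz": 1.5,"wx": 0,"wy": 0,"wz": 0},
    {"dx": 0,"dy": 0,"dz": 1.5,"wx": 0,"wy": 0,"wz": 0}
  ]
}}

```text
time_s: 23.72
eef_pos: [0.6054, -0.1283, 0.1689]
eef_rot: [179.9, 0.1, 105.8]
contact_force: [-2.4, 1.1, 7.1]
gripper_width: 0.311
grasp_force: 60.2
```

Request:
{"method": "carry_out", "body": {
  "series": [
    {"dx": 0,"dy": 0,"dz": 0.7,"wx": 0,"wy": 0,"wz": 0},
    {"dx": 0,"dy": 0,"dz": 1.5,"wx": 0,"wy": 0,"wz": 0},
    {"dx": 0,"dy": 0,"dz": 1.5,"wx": 0,"wy": 0,"wz": 0}
  ]
}}

```text
time_s: 24.1
eef_pos: [0.6056, -0.1284, 0.1679]
eef_rot: [179.8, 0.1, 105.8]
contact_force: [-2.3, 0.2, 9.3]
gripper_width: 0.312
grasp_force: 60.6
```

Request:
{"method": "carry_out", "body": {
  "series": [
    {"dx": 0,"dy": 0,"dz": 0.7,"wx": 0,"wy": 0,"wz": 0},
    {"dx": 0,"dy": 0,"dz": 1.5,"wx": 0,"wy": 0,"wz": 0},
    {"dx": 0,"dy": 0,"dz": 1.5,"wx": 0,"wy": 0,"wz": 0}
  ]
}}

```text
time_s: 24.48
eef_pos: [0.6057, -0.1284, 0.1669]
eef_rot: [179.8, 0.1, 105.8]
contact_force: [-2.2, -0.2, 10.1]
gripper_width: 0.314
grasp_force: 60.8
```

Request:
{"method": "carry_out", "body": {
  "series": [
    {"dx": 0,"dy": 0,"dz": 0.5,"wx": 0,"wy": 0,"wz": 0},
    {"dx": 0,"dy": 0,"dz": 1,"wx": 0,"wy": 0,"wz": 0},
    {"dx": 0,"dy": 0,"dz": 1,"wx": 0,"wy": 0,"wz": 0}
  ]
}}

```text
time_s: 24.85
eef_pos: [0.6058, -0.1285, 0.1663]
eef_rot: [179.8, 0.1, 105.8]
contact_force: [-3.9, 0.6, 11.3]
gripper_width: 0.315
grasp_force: 60.9
```

Request:
{"method": "carry_out", "body": {
  "series": [
    {"dx": 0,"dy": 0,"dz": 0.5,"wx": 0,"wy": 0,"wz": 0},
    {"dx": 0,"dy": 0,"dz": 1,"wx": 0,"wy": 0,"wz": 0},
    {"dx": 0,"dy": 0,"dz": 1,"wx": 0,"wy": 0,"wz": 0}
  ]
}}

```text
time_s: 25.22
eef_pos: [0.6058, -0.1284, 0.1635]
eef_rot: [179.8, 0.1, 105.8]
contact_force: [-0.0, -0.5, 5.3]
gripper_width: 0.313
grasp_force: 60.0
```

Request:
{"method": "carry_out", "body": {
  "series": [
    {"dx": 0,"dy": 0,"dz": 0.7,"wx": 0,"wy": 0,"wz": 0},
    {"dx": 0,"dy": 0,"dz": 1.5,"wx": 0,"wy": 0,"wz": 0},
    {"dx": 0,"dy": 0,"dz": 1.5,"wx": 0,"wy": 0,"wz": 0}
  ]
}}

```text
time_s: 25.6
eef_pos: [0.6058, -0.1285, 0.1629]
eef_rot: [179.8, 0.1, 105.8]
contact_force: [-2.2, -0.2, 8.6]
gripper_width: 0.31
grasp_force: 60.3
```

Request:
{"method": "carry_out", "body": {
  "series": [
    {"dx": 0,"dy": 0,"dz": 0.7,"wx": 0,"wy": 0,"wz": 0},
    {"dx": 0,"dy": 0,"dz": 1.5,"wx": 0,"wy": 0,"wz": 0},
    {"dx": 0,"dy": 0,"dz": 1.5,"wx": 0,"wy": 0,"wz": 0}
  ]
}}

```text
time_s: 25.98
eef_pos: [0.6059, -0.1285, 0.1624]
eef_rot: [179.8, 0.1, 105.8]
contact_force: [-3.1, 0.3, 11.5]
gripper_width: 0.318
grasp_force: 60.9
```

Request:
{"method": "carry_out", "body": {
  "series": [
    {"dx": 0,"dy": 0,"dz": 0.5,"wx": 0,"wy": 0,"wz": 0},
    {"dx": 0,"dy": 0,"dz": 1,"wx": 0,"wy": 0,"wz": 0},
    {"dx": 0,"dy": 0,"dz": 1,"wx": 0,"wy": 0,"wz": 0},
    {"dx": 0,"dy": 0,"dz": 1,"wx": 0,"wy": 0,"wz": 0},
    {"dx": 0,"dy": 0,"dz": 1,"wx": 0,"wy": 0,"wz": 0}
  ]
}}

```text
time_s: 26.6
eef_pos: [0.606, -0.1286, 0.162]
eef_rot: [179.8, 0.1, 105.8]
contact_force: [-4.3, 0.4, 13.9]
gripper_width: 0.31
grasp_force: 61.2
```

Request:
{"method": "carry_out", "body": {
  "series": [
    {"dx": 0,"dy": 0,"dz": 0,"wx": 0,"wy": 0,"wz": 0},
    {"dx": 0,"dy": 0,"dz": 0,"wx": 0,"wy": 0,"wz": 0},
    {"dx": 0,"dy": 0,"dz": 0,"wx": 0,"wy": 0,"wz": 0},
    {"dx": 0,"dy": 0,"dz": 0,"wx": 0,"wy": 0,"wz": 0},
    {"dx": 0,"dy": 0,"dz": 0,"wx": 0,"wy": 0,"wz": 0}
  ]
}}

```text
time_s: 27.22
eef_pos: [0.606, -0.1286, 0.162]
eef_rot: [179.8, 0.1, 105.8]
contact_force: [-4.4, 1.0, 14.9]
gripper_width: 0.313
grasp_force: 61.2
```

Run:
```python
from h import *
from scipy.optimize import least_squares
o=ctrl.observe(); print(o['eef_pos'],o['contact_force'],o['torque'])
Pm=[cloud(cam('scene')) for _ in range(3)]; P=np.median(Pm,0)
k=np.array([.6058,-.130])
for lo,hi,R in [(.134,.147,.024),(.154,.172,.022)]:
    for _ in range(4):
        d=np.hypot(P[...,0]-k[0],P[...,1]-k[1]); q=P[(abs(d-R)<.006)&(P[...,2]>lo)&(P[...,2]<hi)]
        k=least_squares(lambda k:np.hypot(q[:,0]-k[0],q[:,1]-k[1])-R,k,loss='soft_l1',f_scale=.002).x
    print(k.round(4),len(q))
m=np.hypot(P[...,0]-.6065,P[...,1]+.129)<.032
print([(round(float(lo),3),int((m&(P[...,2]>lo)&(P[...,2]<lo+.003)).sum())) for lo in np.arange(.115,.185,.003)])
```

```text
[ 0.60597115 -0.1285556   0.1620309 ] [-4.36265847  1.0437459  14.86211275] [ 0.2136161   0.95633434 -0.03937002]
[ 0.6055 -0.1304] 77
[ 0.6071 -0.13  ] 115
[(0.115, 21), (0.118, 22), (0.121, 60), (0.124, 23), (0.127, 19), (0.13, 11), (0.133, 21), (0.136, 14), (0.139, 20), (0.142, 14), (0.145, 23), (0.148, 18), (0.151, 12), (0.154, 17), (0.157, 11), (0.16, 20), (0.163, 18), (0.166, 21), (0.169, 29), (0.172, 37), (0.175, 9), (0.178, 10), (0.181, 10), (0.184, 7)]
```

Request:
{"method": "carry_out", "body": {
  "series": [
    {"dx": 0,"dy": -0.4,"dz": 0.3,"wx": 0,"wy": 0,"wz": 0},
    {"dx": 0,"dy": -0.8,"dz": 0.6,"wx": 0,"wy": 0,"wz": 0},
    {"dx": 0,"dy": -0.8,"dz": 0.6,"wx": 0,"wy": 0,"wz": 0},
    {"dx": 0,"dy": -0.8,"dz": 0.6,"wx": 0,"wy": 0,"wz": 0}
  ]
}}

```text
time_s: 27.88
eef_pos: [0.6059, -0.1286, 0.1619]
eef_rot: [179.7, 0.1, 105.8]
contact_force: [-2.7, 1.1, 15.9]
gripper_width: 0.316
grasp_force: 61.1
```

Request:
{"method": "carry_out", "body": {
  "series": [
    {"dx": 0,"dy": 0,"dz": 0,"wx": 0,"wy": 0,"wz": 0},
    {"dx": 0,"dy": 0,"dz": 0,"wx": 0,"wy": 0,"wz": 0},
    {"dx": 0,"dy": 0,"dz": 0,"wx": 0,"wy": 0,"wz": 0},
    {"dx": 0,"dy": 0,"dz": 0,"wx": 0,"wy": 0,"wz": 0},
    {"dx": 0,"dy": 0,"dz": 0,"wx": 0,"wy": 0,"wz": 0}
  ]
}}

```text
time_s: 28.5
eef_pos: [0.6059, -0.1286, 0.162]
eef_rot: [179.7, 0.1, 105.8]
contact_force: [-2.9, 1.9, 14.7]
gripper_width: 0.313
grasp_force: 61.1
```

Request:
{"method": "carry_out", "body": {
  "series": [
    {"dx": 0,"dy": 0,"dz": -4,"wx": 0,"wy": 0,"wz": 0},
    {"dx": 0,"dy": 0,"dz": -15,"wx": 0,"wy": 0,"wz": 0},
    {"dx": 0,"dy": 0,"dz": -35,"wx": 0,"wy": 0,"wz": 0},
    {"dx": 0,"dy": 0,"dz": -45,"wx": 0,"wy": 0,"wz": 0},
    {"dx": 0,"dy": 0,"dz": -45,"wx": 0,"wy": 0,"wz": 0}
  ]
}}

```text
time_s: 29.12
eef_pos: [0.6045, -0.1287, 0.2043]
eef_rot: [179.9, 0.1, 105.8]
contact_force: [-0.2, 0.3, -1.4]
gripper_width: 0.314
grasp_force: 59.7
```

Run:
```python
from h import *
o=ctrl.observe(); print(o['eef_pos'],o['contact_force'])
P=np.mean([cloud(cam('scene')) for _ in range(4)],0)
d=np.hypot(P[...,0]-.6062,P[...,1]+.1295)
q=P[(d<.022)&(P[...,2]>.143)&(P[...,2]<.156)]; q=q[np.hypot(q[:,0]-.6062,q[:,1]+.1295)>.013]
k=np.linalg.lstsq(np.c_[q[:,:2]-[.6062,-.1295],np.ones(len(q))],q[:,2],rcond=None)[0]
print('shoulder',len(q),np.median(q[:,2]),k)
t=P[(d<.012)&(P[...,2]>.155)&(P[...,2]<.17)]; print('dome',len(t),t.mean(0) if len(t) else 0)
dd=np.hypot(P[...,0]-.607,P[...,1]+.1295)<.032
print([(round(float(lo),3),int((dd&(P[...,2]>lo)&(P[...,2]<lo+.003)).sum())) for lo in np.arange(.115,.215,.003)])
```

```text
[ 0.60452388 -0.12869991  0.20433864] [-0.24918452  0.28333684 -1.44006267]
shoulder 57 0.14954886616704377 [-2.27157428e-03  3.88693731e-05  1.49494647e-01]
dome 34 [ 0.60856336 -0.12785372  0.15810155]
[(0.115, 19), (0.118, 20), (0.121, 47), (0.124, 37), (0.127, 14), (0.13, 20), (0.133, 15), (0.136, 12), (0.139, 20), (0.142, 17), (0.145, 18), (0.148, 99), (0.151, 9), (0.154, 11), (0.157, 22), (0.16, 4), (0.163, 0), (0.166, 0), (0.169, 0), (0.172, 0), (0.175, 0), (0.178, 0), (0.181, 0), (0.184, 0), (0.187, 1), (0.19, 19), (0.193, 13), (0.196, 14), (0.199, 16), (0.202, 20), (0.205, 16), (0.208, 26), (0.211, 28), (0.214, 28)]
```

The cap is home: its shoulder is at 149.5 mm and level, 10 mm lower than before. I return the driver.

Request:
{"method": "carry_out", "body": {
  "series": [
    {"dx": -36,"dy": -38,"dz": 0,"wx": 0,"wy": 0,"wz": 0},
    {"dx": -74,"dy": -78,"dz": 0,"wx": 0,"wy": 0,"wz": 0},
    {"dx": -113,"dy": -118,"dz": 0,"wx": 0,"wy": 0,"wz": 0},
    {"dx": -150,"dy": -157,"dz": 0,"wx": 0,"wy": 0,"wz": 0},
    {"dx": -182,"dy": -190,"dz": 0,"wx": 0,"wy": 0,"wz": 0}
  ]
}}

```text
time_s: 29.95
eef_pos: [0.4691, -0.3568, 0.2021]
eef_rot: [-180.0, -0.0, 105.8]
contact_force: [0.8, -0.0, -1.1]
gripper_width: 0.313
grasp_force: 59.7
```

Request:
{"method": "carry_out", "body": {
  "series": [
    {"dx": 0,"dy": 0,"dz": 20,"wx": 0,"wy": 0,"wz": 0},
    {"dx": 0,"dy": 0,"dz": 70,"wx": 0,"wy": 0,"wz": 0},
    {"dx": 0,"dy": 0,"dz": 120,"wx": 0,"wy": 0,"wz": 0},
    {"dx": 0,"dy": 0,"dz": 160,"wx": 0,"wy": 0,"wz": 0},
    {"dx": 0,"dy": 0,"dz": 175,"wx": 0,"wy": 0,"wz": 0}
  ]
}}

```text
time_s: 30.58
eef_pos: [0.4687, -0.3523, 0.0233]
eef_rot: [-179.8, -0.4, 105.9]
contact_force: [0.2, 0.3, -1.5]
gripper_width: 0.312
grasp_force: 59.8
```

Request:
{"method": "carry_out", "body": {
  "series": [
    {"dx": 0,"dy": 0,"dz": 2,"wx": 0,"wy": 0,"wz": 0},
    {"dx": 0,"dy": 0,"dz": 4,"wx": 0,"wy": 0,"wz": 0},
    {"dx": 0,"dy": 0,"dz": 4,"wx": 0,"wy": 0,"wz": 0}
  ]
}}

```text
time_s: 30.95
eef_pos: [0.4718, -0.3563, 0.0257]
eef_rot: [179.9, 0.2, 105.8]
contact_force: [0.4, 0.0, -1.3]
gripper_width: 0.313
grasp_force: 59.8
```

Request:
{"method": "carry_out", "body": {
  "series": [
    {"dx": 0,"dy": 0,"dz": 2,"wx": 0,"wy": 0,"wz": 0},
    {"dx": 0,"dy": 0,"dz": 5,"wx": 0,"wy": 0,"wz": 0},
    {"dx": 0,"dy": 0,"dz": 5,"wx": 0,"wy": 0,"wz": 0},
    {"dx": 0,"dy": 0,"dz": 5,"wx": 0,"wy": 0,"wz": 0}
  ]
}}

```text
time_s: 31.45
eef_pos: [0.4706, -0.3554, 0.0187]
eef_rot: [-180.0, -0.0, 105.8]
contact_force: [0.9, -1.0, -2.3]
gripper_width: 0.316
grasp_force: 59.8
```

Request:
{"method": "carry_out", "body": {
  "series": [
    {"dx": 0,"dy": 0,"dz": 1,"wx": 0,"wy": 0,"wz": 0},
    {"dx": 0,"dy": 0,"dz": 2,"wx": 0,"wy": 0,"wz": 0},
    {"dx": 0,"dy": 0,"dz": 2,"wx": 0,"wy": 0,"wz": 0}
  ]
}}

```text
time_s: 31.82
eef_pos: [0.4706, -0.3554, 0.0167]
eef_rot: [-180.0, -0.0, 105.8]
contact_force: [-0.5, 0.2, -1.1]
gripper_width: 0.313
grasp_force: 59.8
```

Request:
{"method": "carry_out", "body": {
  "series": [
    {"dx": 0,"dy": 0,"dz": 0.5,"wx": 0,"wy": 0,"wz": 0},
    {"dx": 0,"dy": 0,"dz": 1,"wx": 0,"wy": 0,"wz": 0},
    {"dx": 0,"dy": 0,"dz": 1,"wx": 0,"wy": 0,"wz": 0}
  ]
}}

```text
time_s: 32.2
eef_pos: [0.4707, -0.3556, 0.0165]
eef_rot: [-180.0, 0.0, 105.8]
contact_force: [-2.4, 1.7, 4.2]
gripper_width: 0.312
grasp_force: 59.8
```

Contact with the mat. I release and withdraw.

Request:
{"method": "carry_out", "body": {
  "series": [
    {"dx": 0,"dy": 0,"dz": -0.5,"wx": 0,"wy": 0,"wz": 0},
    {"dx": 0,"dy": 0,"dz": -0.5,"wx": 0,"wy": 0,"wz": 0},
    {"dx": 0,"dy": 0,"dz": -0.5,"wx": 0,"wy": 0,"wz": 0},
    {"dx": 0,"dy": 0,"dz": -0.5,"wx": 0,"wy": 0,"wz": 0},
    {"dx": 0,"dy": 0,"dz": -0.5,"wx": 0,"wy": 0,"wz": 0}
  ],
  "hand": 1
}}

```text
time_s: 32.83
eef_pos: [0.4706, -0.3554, 0.0162]
eef_rot: [-180.0, -0.0, 105.8]
contact_force: [-0.0, -0.2, -0.7]
gripper_width: 1.0
grasp_force: 0.0
```

Request:
{"method": "carry_out", "body": {
  "series": [
    {"dx": 0,"dy": 0,"dz": -30,"wx": 0,"wy": 0,"wz": 0},
    {"dx": 0,"dy": 0,"dz": -80,"wx": 0,"wy": 0,"wz": 0},
    {"dx": 0,"dy": 0,"dz": -130,"wx": 0,"wy": 0,"wz": 0},
    {"dx": 0,"dy": 0,"dz": -160,"wx": 0,"wy": 0,"wz": 0},
    {"dx": 0,"dy": 0,"dz": -160,"wx": 0,"wy": 0,"wz": 0}
  ]
}}

```text
time_s: 33.45
eef_pos: [0.4722, -0.3568, 0.1801]
eef_rot: [179.8, 0.3, 105.8]
contact_force: [-0.9, -0.6, 0.0]
gripper_width: 0.997
grasp_force: 0.0
```

Run:
```python
from h import *
P=np.mean([cloud(cam('scene')) for _ in range(3)],0)
m=(np.hypot(P[...,0]-.473,P[...,1]+.355)<.03)
for lo,hi in [(.008,.026),(.035,.055),(.055,.075),(.08,.1),(.1,.14)]:
    q=P[m&(P[...,2]>lo)&(P[...,2]<hi)]; print(lo,len(q),q.mean(0).round(4) if len(q) else '')
d=np.hypot(P[...,0]-.6062,P[...,1]+.1295)
q=P[(d<.022)&(d>.013)&(P[...,2]>.143)&(P[...,2]<.17)]; print('shoulder',np.median(q[:,2]),len(q))
print(ctrl.observe()['time_s'])
```

```text
0.008 73 [ 0.4833 -0.3463  0.0182]
0.035 47 [ 0.4796 -0.3484  0.0448]
0.055 46 [ 0.4799 -0.3491  0.0653]
0.08 40 [ 0.4756 -0.3538  0.0854]
0.1 0 
shoulder 0.14983332686535603 72
33.6
```

The driver stands upright on the mat and the cap is home, so I hand the job in.

```bash
python3 -c "
from plant import ctrl
print(ctrl.close_job())"
```

```text
the job is handed in; nothing more can be done
None
```

The cap clicked home and was held at about 15 N for over a second, the driver is back upright on the blue mat, and the job is handed in; the judge returned no verdict.

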